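# Refit a spin-coater chuck over its key

### The job

Refit the larger white chuck to the spin coater: lower it onto the spindle, turn it gently, never forcing it, until its keyway drops over the key and it sits fully home, and let go. Then swing the dispense arm in against its stop so that the nozzle stands over the middle of the chuck. Leave the small chuck and everything else on the bench where it is.

Things in the scene. Friction and masses are not known exactly. Their poses are not given: they have to be found in the camera images.
- chuck_center (a point): The larger chuck, centre: on its axis, half-way up (23 mm above the foot), z up. White plastic mushroom 46 mm tall, loose, 0.09 to 0.17 kg, standing on its hub on the blue mat. Top disc 60 mm across, 12 mm thick, 11 to 23 mm above this point: grip it by the rim. Hub below it 40 mm across. A red mark on top and rim (the small chuck has none) shows its +x side, where the keyway is.
- small_chuck_center (a point): Small white chuck of another size, 38 mm across, 40 mm tall, no mark, standing on the mat beside the larger one; not to be used. Point on its axis, half-way up.
- spindle_seat (a point): Spindle of the spin coater: centre of the seat, a flange 38 mm across, 148 mm above the bench and 18 mm above the coater's pan, on which the chuck's foot rests when home. Its axes are those of the coater's housing (-x is the front with the display) and do not turn with the spindle. A brake holds the spindle (0.6 N m).
- coater: Spin coater, white housing 300 x 300 mm, deck 130 mm high, without its splash bowl; a steel lip 12 mm high and 208 mm across surrounds the pan. Origin under the centre of the housing, below the spindle; -x is the front.
- chuck: The same larger chuck, origin at the centre of the hub's foot, x towards the keyway, z up. In the foot is a blind bore 21.2 mm wide and 36 mm deep; a keyway 7.6 mm wide opens it on the +x side, to 15.5 mm from the axis, over the whole depth.
- dispense_arm (a joint): Dispense arm, a 12 mm steel tube that swings level about an upright pivot at the right rear corner of the coater. Radians: 0 is its stop, with the nozzle over the spindle; it grows counter-clockwise seen from above as the arm is swung out (parked at 1.1 to 1.7). It stays where it is left; about 1.5 N at the knob moves it.
- pivot (a point): Point on the arm's pivot axis, at the height of the tube's middle, 225 mm above the bench; the coater's axes.
- finger_knob (a point): Black finger knob on the end of the dispense arm, 16 mm in diameter, 124.5 mm from the pivot axis; it stands 36 mm up from the nozzle block. Point on the knob's axis 21 mm above the top of the block and 15 mm below the knob's top; it turns with the arm.
- nozzle_tip (a point): White nozzle tip below the knob, at the end of the arm; 12 mm above the top of a chuck that is home.
- cassette: Black wafer cassette with wafers, 126 x 142 x 114 mm. Origin under its centre.
- wash_bottle: Wash bottle with red cap, 64 mm across, 205 mm high. Origin under its centre.
- wafer_tweezers: Steel wafer tweezers, 130 mm long, 8 mm high, lying flat. Origin under their middle.
- shaft_top (a point): Top of the spindle's steel shaft, on its axis, 32 mm above the seat; axes of the housing. The shaft is 20 mm in diameter, its last 4 mm tapered to 14 mm.
- key_top (a point): Point on the spindle's axis at the height of the key's top, 16 mm above the seat. The brass key, 6 mm wide, stands 4 mm out of one side of the shaft, from the seat up to here: a chuck out of line stops with its foot here; with its keyway within about 0.06 rad of the key it drops. The key points to the front (-x of the housing) give or take 0.8 rad; how the spindle stopped is not reported.
Not all that is in view belongs to the job. What is shaped like the chuck but purple is not meant. What is shaped like the part that bears small_chuck_center but green is not meant.

How it is judged (in metres and radians):
On the way, in this order (a step that is already met when the one before it is completed fails the run):
1. the larger chuck is home: its foot on the spindle's seat, keyway over the key (z of chuck_center in the frame of spindle_seat between 0.019 and 0.026 m and horizontal distance between chuck_center and spindle_seat below 0.003 m and angle between chuck_center's own z axis and vertical below 0.08 rad), for 0.2 s.
2. the dispense arm is in against its stop, nozzle over the chuck (value of joint dispense_arm below 0.05 rad and horizontal distance between nozzle_tip and chuck_center below 0.008 m), for 0.2 s.
At the end, for the whole second after the job is handed in: The larger chuck stands still and level, home on the spindle: its foot within 3 mm of the seat and its axis within 3 mm of the spindle's; the dispense arm is within 0.05 rad of its stop, the nozzle within 8 mm of the chuck's axis; the small chuck still stands upright (all of step 1 and all of step 2 and linear speed of chuck below 0.02 m/s and angle between small_chuck_center's own z axis and vertical below 0.1 rad); the robot touches nothing.
It fails at once if the chuck is forced: more than 100 N in all between it and the coater (contact force between chuck and coater above 100 N).
It fails at once if the small chuck is moved by more than 30 mm (distance of small_chuck_center from where it was at the start of the episode above 0.03 m).
It fails at once if the cassette, wash bottle or tweezers are moved by more than 30 mm (distance of any of cassette, wash_bottle, wafer_tweezers from where it was at the start of the episode above 0.03 m).
It also fails if it takes over 61 s, if anything falls off the work surface, if the arm or the gripper's body presses on something with over 40 N, if the wrist force passes 120 N, or if a joint passes its speed limit or range.

### The arm

A 6-joint arm with a two-finger parallel gripper is mounted at the origin on the work surface. World frame = base frame: x ahead of the robot, y to its left, z up, the work surface at z = 0. Lengths are in mm, angles in degrees, forces in N, time in s.
With the tool pointing down it reaches from about 325 to 850 mm from the base axis. Payload 15.5 kg.
Tool frame: the origin (TCP) lies between the finger pads; the fingertips stand 19 mm ahead of it and the grasp point (between the pads) is the TCP; z points along the fingers, y is the direction in which the jaws open and shut (so a half turn about z gives the same grasp; the last joint's range is limited). The gripper opens to 91 mm and grips with 3 to 60 N. Pads are 32 mm wide; open, the fingers measure 118 mm over their backs; the gripper's body (76 mm by 178 mm) begins 60 mm behind the grasp point.
Start: joints at [63.971, 28.281, 77.091, -0, 74.628, -5.472], TCP at [219.465, 585.202, 232.915] pointing down, gripper open.
Joint ranges: [-166.48, 166.48], [-47.26, 123.95], [12.59, 153.08], [-70.14, 250.14], [6.76, 159.57], [-176.63, 176.63]. Speed limits (degrees/s): [108.29, 108.29, 147.25, 172.46, 172.46, 172.46].

### API

Orientations are given as [roll, pitch, yaw] about the fixed x, y, z axes, in that order (R = Rz(yaw) Ry(pitch) Rx(roll)).
In Python, from station import arm gives the robot as it stands. The module is installed in compiled form; this text tells all that it offers.
- The arm moves only by the tool jog_arm, never from a script. Its argument "series" is a list of rows, each an object of numbers: "tx", "ty", "tz": the shift along the tool's x, y, z in m; "wx", "wy", "wz": the turn, a rotation vector about the tool's x, y, z in degrees. A call has 1 to 10 rows; each row is the pose to reach, as a shift and turn from the pose measured when the call began, along the tool's axes at that moment; what a row does not reach only later rows make up. A row lasts 1/12 s, in which the tool goes at most 41.7 mm and 7.16 degrees, less where a joint would pass 70% of its speed; a pose out of reach is approached as far as the arm can. A call with a gripper value outside its range is refused whole. "jaw" is the finger opening in m, from 0 to 0.0912, set as the call begins (left out, the last holds). The fingers move at their own pace and stop on an object; "squeeze" is the grip in N (left out, the last holds). Time passes only in rows, so rows that repeat a pose let the fingers close. It gives the time, the measured TCP pose, the force and the opening at its end, in the units of the state.
- arm.get_state(): the state, without advancing time (a new reading comes with each control period).
- arm.capture(name): name is "scene" or "top" or "wrist"; returns a dict with "image" (480x640x3 uint8, blue, green, red), "mtx" (3x3 intrinsics, pixels), "pose" (4x4, takes a point from camera to world coordinates). Camera axes: x right, y up, looking along -z (the intrinsics and any distortion apply to the point x, -y, -z); pixel columns grow to the right and rows downward; lengths in mm; the calibration is good to about 2 mm. The wrist camera is an equidistant fisheye: a pixel r from the principal point sees the ray r / f radians off the axis. A picture is of the moment at which its call begins. There is no depth.
- arm.finish_job(): hands the job in, once; it reports no verdict.
Trained networks look in a picture, given as the dict that the camera call returned (one of the last four; its "shot" number tells which), for a name from the list of things; names that differ only in an ending like _2 or _b are one class to them, and where a whole thing is asked for, a point or a joint stands for the part that bears it (a point fixed in the world has none). Each returns a list of dicts, best first, with "conf" (0 to 1); they miss things now and then, are a little off and sometimes report something else, mostly with a low value. They report only what shows in the picture. A call takes as long as a camera call. They do not tell look-alikes from the thing itself.
- arm.boxes_of(picture, name): "rect" ([left, top, width, height] in pixels, round what is visible of it).
The state is a dict: "clock": time; "joints": joint angles; "joint_velocities": joint speeds; "tau": joint torques, N m; "eef_pos": TCP position; "ee_rot": TCP orientation; "force": force on the tool from outside, world axes, zero at the start; "ft_torque": the same for the moment, N m; "opening": opening from 0.0 (shut) to 1.0 (fully open).
Only numpy, scipy, OpenCV 4.12 (cv2) and the standard library are available. Lean on these libraries where they do the work, as an engineer would, in place of code of your own. Each camera call takes 0.05 s, during which the arm holds its last target.

## Working session

There is one attempt and no reset: what is moved stays moved. The work goes in short steps, Python scripts to look and compute and a tool call to move; the robot and the scene stay as the last step left them, time stands still between calls to the robot, and variables do not carry over. Pictures are saved under pics/ and viewed, and the job is handed in when it is done.

Besides the shell and the picture viewer there is one more tool, called after "Emit:" as name([rows], argument=value, ...), one row to a line, values as JSON. jog_arm: Moves the arm, as the interface text tells. Its arguments: {"type":"object","properties":{"series":{"type":"array","items":{"type":"object","properties":{"tx":{"type":"number"},"ty":{"type":"number"},"tz":{"type":"number"},"wx":{"type":"number"},"wy":{"type":"number"},"wz":{"type":"number"}}}},"jaw":{"type":"number"},"squeeze":{"type":"number"}},"required":["series"]}

```bash
mkdir -p pics && cat > h.py <<'E'
import numpy as np, cv2
from station import arm
from scipy.spatial.transform import Rotation as R
def save(c,n): cv2.imwrite('pics/%s.png'%n,c['image'])
E
python3 - <<'E'
from h import *
print(arm.get_state())
for n in ['scene','top','wrist']:
    c=arm.capture(n); save(c,n+'0'); print(n,c['mtx'].tolist(),c['pose'].round(4).tolist(),[k for k in c])
    np.savez('pics/%s0.npz'%n,**{k:c[k] for k in ['image','mtx','pose']})
    for k in (['chuck','small_chuck_center','coater','finger_knob','nozzle_tip','shaft_top','key_top','spindle_seat','dispense_arm'] if n!='wrist' else []):
        try: print(k,[(np.round(d['rect']).tolist(),round(d['conf'],2)) for d in arm.boxes_of(c,k)][:4])
        except Exception as e: print(k,e)
E
```

```text
{'clock': 0.0, 'joints': array([ 6.39720733e+01,  2.83172435e+01,  7.71262478e+01, -1.03190129e-03,
        7.46248580e+01, -5.47311101e+00]), 'joint_velocities': array([ 0.01280798,  0.00138737,  0.09236194,  0.02668774, -0.02832922,
       -0.00624143]), 'tau': array([-3.47187051e-03, -8.78837371e+01, -3.81848609e+01,  7.06536882e-02,
        5.35457139e-02, -8.90998422e-05]), 'eef_pos': array([219.31070972, 584.90682389, 232.31784655]), 'ee_rot': array([-1.79931867e+02, -5.52894540e-03,  1.59445455e+02]), 'force': array([-0.6515138 , -0.62916116,  0.40923673]), 'ft_torque': array([-0.01169769,  0.03039672,  0.07065747]), 'opening': 0.9936713981667273}
scene [[539.9368493718422, 0.0, 320.8167542657291], [0.0, 539.9368493718422, 237.6662992208105], [0.0, 0.0, 1.0]] [[-0.3762, -0.6198, 0.6887, 1350.1967], [0.9265, -0.2566, 0.2751, 381.0946], [0.0062, 0.7416, 0.6708, 1048.1658], [0.0, 0.0, 0.0, 1.0]] ['image', 'mtx', 'pose', 'shot']
chuck [([354.0, 274.0, 28.0, 25.0], 0.84), ([402.0, 283.0, 20.0, 29.0], 0.57)]
small_chuck_center [([348.0, 316.0, 13.0, 20.0], 0.8), ([399.0, 287.0, 26.0
[... 941 characters left out ...]
67)]
coater [([316.0, 147.0, 144.0, 144.0], 0.56)]
finger_knob [([411.0, 154.0, 44.0, 57.0], 0.9), ([314.0, 149.0, 145.0, 136.0], 0.56)]
nozzle_tip [([411.0, 153.0, 49.0, 64.0], 0.59)]
shaft_top [([314.0, 147.0, 140.0, 141.0], 0.93)]
key_top [([314.0, 148.0, 145.0, 136.0], 0.59)]
spindle_seat [([314.0, 147.0, 146.0, 142.0], 0.73), ([410.0, 154.0, 52.0, 59.0], 0.19)]
dispense_arm [([410.0, 155.0, 49.0, 58.0], 0.7)]
wrist [[371.64829954431775, 0.0, 320.68215087820494], [0.0, 371.64829954431775, 239.3156640113247], [0.0, 0.0, 1.0]] [[0.3507, -0.9031, -0.2479, 149.2145], [0.9365, 0.3383, 0.0926, 610.3321], [0.0002, -0.2646, 0.9644, 383.607], [0.0, 0.0, 0.0, 1.0]] ['image', 'mtx', 'pose', 'shot']
```

View pics/scene0.png

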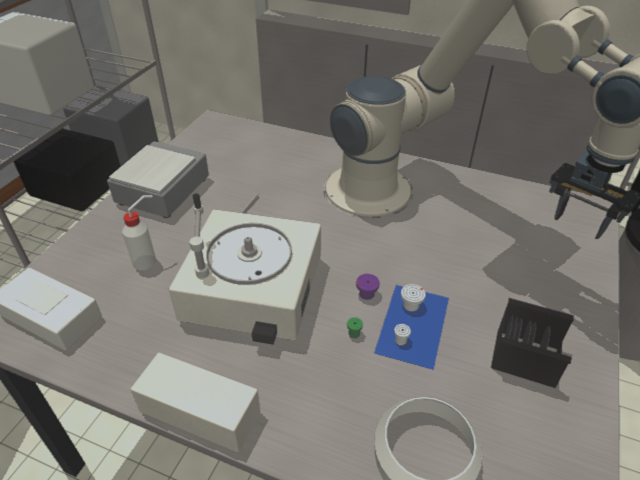

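View pics/top0.png

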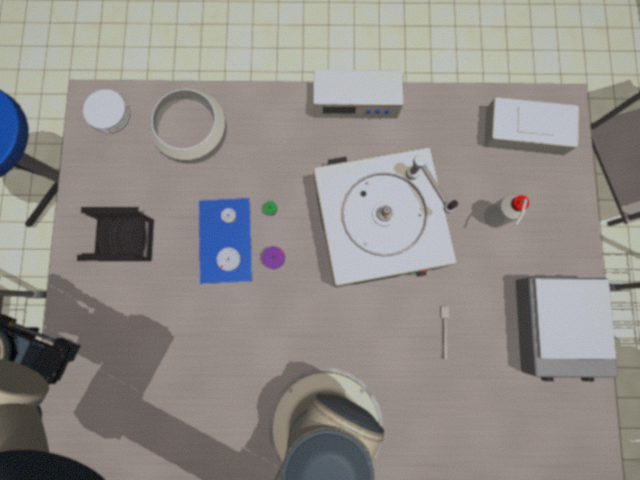

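View pics/wrist0.png

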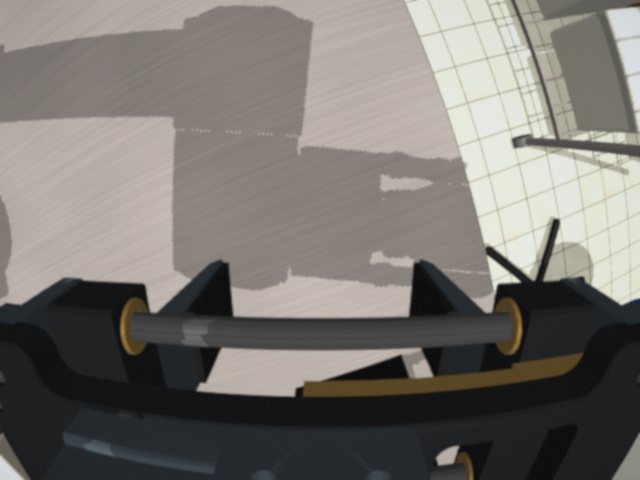

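```bash
python3 - <<'E'
import cv2
a=cv2.imread('pics/top0.png')
cv2.imwrite('pics/topc.png',cv2.resize(a[190:290,190:310],None,fx=6,fy=6,interpolation=cv2.INTER_CUBIC))
cv2.imwrite('pics/topd.png',cv2.resize(a[140:300,305:465],None,fx=3.7,fy=3.7,interpolation=cv2.INTER_CUBIC))
E
```

```text
(no output)
```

View pics/topc.png

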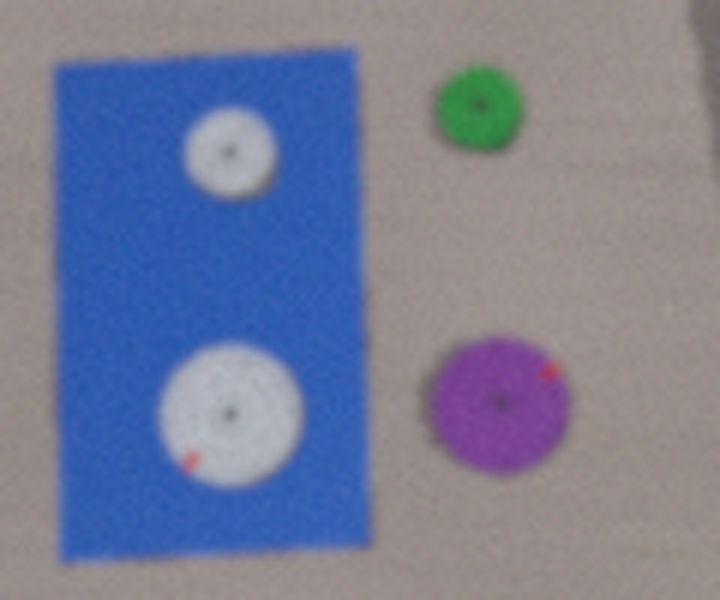

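View pics/topd.png

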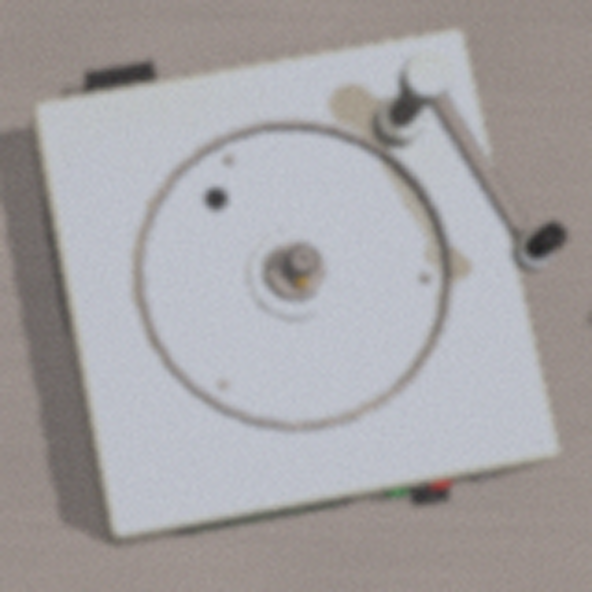

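Candidates in the top view:
- (228,259): white disc with a red mark, on the mat
- (228,215): small white chuck, no mark
- (272,257): purple look-alike
- (269,208): green look-alike

I choose (228,259). The close crop shows it is white, on the blue mat, with its red mark at lower left. The coater's front, with the LEDs, faces the robot, and the pivot is at the upper right. The brass key shows just below the shaft.

```bash
cat >> h.py <<'E'
def ray(c,px,fish=False):
    K=c['mtx'];P=c['pose'];px=np.atleast_2d(px).astype(float)
    x=(px[:,0]-K[0,2])/K[0,0];y=(px[:,1]-K[1,2])/K[1,1]
    if fish:
        r=np.hypot(x,y);s=np.where(r>1e-9,np.sin(r)/np.maximum(r,1e-9),1)
        d=np.c_[x*s,-y*s,-np.cos(r)]
    else: d=np.c_[x,-y,-np.ones_like(x)]
    return P[:3,3],d@P[:3,:3].T
def toz(c,px,z,fish=False):
    o,d=ray(c,px,fish); return o+d*((z-o[2])/d[:,2])[:,None]
def proj(c,X,fish=False):
    P=c['pose'];K=c['mtx'];q=(np.atleast_2d(X)-P[:3,3])@P[:3,:3]
    x,y,z=q[:,0],-q[:,1],-q[:,2]
    if fish:
        rr=np.hypot(x,y);t=np.arctan2(rr,z);s=t/np.maximum(rr,1e-9);u,v=x*s,y*s
    else: u,v=x/z,y/z
    return np.c_[u*K[0,0]+K[0,2],v*K[1,1]+K[1,2]]
def load(n):
    d=np.load('pics/%s.npz'%n);return {k:d[k] for k in d}
def cap(name,n):
    c=arm.capture(name);save(c,n);np.savez('pics/%s.npz'%n,**{k:c[k] for k in ['image','mtx','pose']});return c
E
python3 - <<'E'
from h import *
t=load('top0');s=load('scene0');w=load('wrist0')
def cl(p): return np.array(p)
# chuck from top crop (230,414)/6+190 ; mark
off=np.array([190,190])
g=lambda x,y:np.array([x,y])/6-0.5+0.5/6+off
print('chuck top',toz(t,g(230,414),46),'mark',toz(t,g(190,461),46),'small',toz(t,g(231,153),40), 'green',toz(t,g(480,106),40),'purple',toz(t,g(502,404),46))
print('scene chuck', toz(s,[413,293.5],46))
f=lambda x,y:np.array([x,y])/3.7-0.5+0.5/3.7+np.array([305,140])
print('lip c',toz(t,f(293,276),142))
e=[[int(f(293,276)[0]),0]]
print('shaft',toz(t,f(303,258),180),'seat',toz(t,f(293,273),148))
for p in [(38,104),(460,30),(558,450),(113,537)]: print('corner',toz(t,f(*p),130))
print('knob top',toz(t,f(552,233),265),'pivot',toz(t,f(430,75),235))
print('shaft scene',toz(s,[248,239],180))
st=arm.get_state();Rt=R.from_euler('xyz',st['ee_rot'],degrees=True).as_matrix()
P=st['eef_pos']
print('tcp px',proj(w,P,True),'tool z 200 down',proj(w,P+Rt[:,2]*100,True)); print(Rt.round(3), (w['pose'][:3,3]-P)@Rt)
E
```

```text
chuck top [[425.22370379 258.4968326   46.        ]] mark [[404.62737004 274.94191156  46.        ]] small [[542.24082625 264.2739565   40.        ]] green [[564.53303475 154.45119145  40.        ]] purple [[430.58047492 140.53693288  46.        ]]
scene chuck [[425.41676298 259.75742932  46.        ]]
lip c [[ 525.74003354 -135.66951857  142.        ]]
shaft [[ 529.11445467 -136.74467485  180.        ]] seat [[ 526.42516174 -134.8419999   148.        ]]
corner [[645.51749169  33.01338873 130.        ]]
corner [[ 700.31818948 -253.3729992   130.        ]]
corner [[ 413.88708042 -308.54018314  130.        ]]
corner [[354.98595343 -18.61165874 130.        ]]
knob top [[ 525.61302703 -269.0085636   265.        ]] pivot [[ 631.32032774 -207.70295641  235.        ]]
shaft scene [[ 529.83263472 -133.7654795   180.        ]]
tcp px [[323.03884175 310.61370333]] tool z 200 down [[322.15716889 247.26717758]]
[[-0.936  0.351  0.   ]
 [ 0.351  0.936  0.   ]
 [ 0.     0.    -1.   ]] [  74.58983194   -1.12432659 -150.6798427 ]
```

Emit:
jog_arm([
  {"tx":-0.307,"ty":-0.233,"wz":29},
  {"tx":-0.307,"ty":-0.233,"wz":29},
  {"tx":-0.307,"ty":-0.233,"wz":29},
  {"tx":-0.307,"ty":-0.233,"wz":29},
  {"tx":-0.307,"ty":-0.233,"wz":29},
  {"tx":-0.307,"ty":-0.233,"wz":29},
  {"tx":-0.307,"ty":-0.233,"wz":29},
  {"tx":-0.307,"ty":-0.233,"wz":29},
  {"tx":-0.307,"ty":-0.233,"wz":29},
  {"tx":-0.307,"ty":-0.233,"wz":29},
], jaw=0.0912, squeeze=20)

```text
invalid input at $.series[0]: expected keys tx, ty, tz, wx, wy, wz
```

```bash
python3 - <<'E'
from h import *
c=cap('wrist','w1'); s=arm.get_state(); print(s['clock'],s['eef_pos'],s['ee_rot'],s['joints'])
print(proj(c,[425.3,259,46],True))
E
```

```text
1.1 [219.48709463 585.21574905 232.92302618] [1.79998679e+02 5.22787502e-04 1.59441653e+02] [ 6.39696390e+01  2.82816203e+01  7.70893342e+01 -4.09081377e-04
  7.46276807e+01 -5.47190549e+00]
[[153.00794316 440.62227797]]
```

View pics/w1.png

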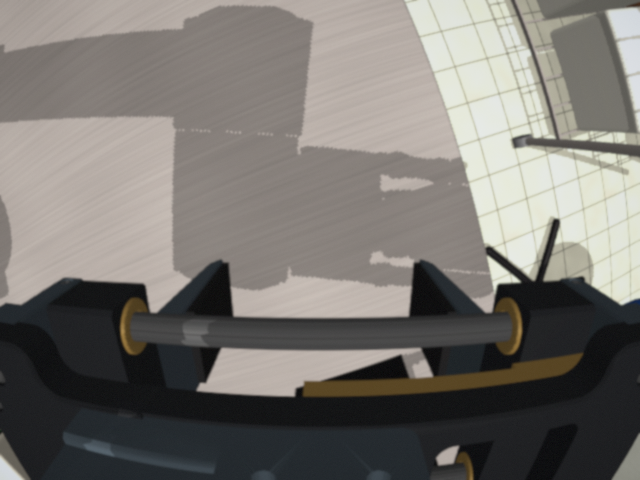

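The move was refused because each row needs all six keys.

Emit:
jog_arm([
  {"tx":-0.307,"ty":-0.233,"tz":0,"wx":0,"wy":0,"wz":29},
  {"tx":-0.307,"ty":-0.233,"tz":0,"wx":0,"wy":0,"wz":29},
  {"tx":-0.307,"ty":-0.233,"tz":0,"wx":0,"wy":0,"wz":29},
  {"tx":-0.307,"ty":-0.233,"tz":0,"wx":0,"wy":0,"wz":29},
  {"tx":-0.307,"ty":-0.233,"tz":0,"wx":0,"wy":0,"wz":29},
  {"tx":-0.307,"ty":-0.233,"tz":0,"wx":0,"wy":0,"wz":29},
  {"tx":-0.307,"ty":-0.233,"tz":0,"wx":0,"wy":0,"wz":29},
  {"tx":-0.307,"ty":-0.233,"tz":0,"wx":0,"wy":0,"wz":29},
  {"tx":-0.307,"ty":-0.233,"tz":0,"wx":0,"wy":0,"wz":29},
  {"tx":-0.307,"ty":-0.233,"tz":0,"wx":0,"wy":0,"wz":29},
], jaw=0.0912, squeeze=20)

```text
clock: 1.93
eef_pos: [427.6, 255.2, 233.1]
ee_rot: [180.0, 0.1, 130.3]
force: [-0.3, 1.0, -0.0]
opening: 1.0
```

```bash
python3 - <<'E'
from h import *
c=cap('wrist','w2'); s=arm.get_state(); print(s['clock'],s['eef_pos'],s['ee_rot'],s['joints'])
print(proj(c,[425.3,259,46],True))
E
```

```text
1.9833 [427.4853272  255.688802   233.10051937] [1.79977779e+02 6.42172715e-02 1.30233579e+02] [ 2.40501047e+01  1.80847879e+01  9.46235881e+01 -6.01587306e-02
  6.72523970e+01 -1.61602442e+01]
[[322.3411346  215.11320928]]
```

View pics/w2.png

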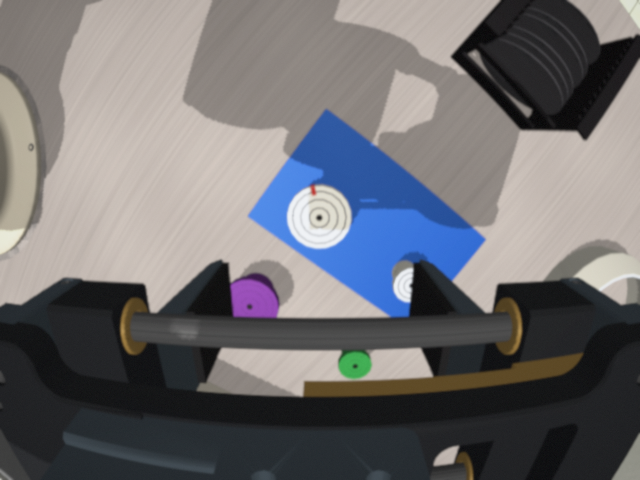

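```bash
cat >> h.py <<'E'
def discfit(c,p0,rad,z,fish=True,lo=150):
    """white disc around px p0: boundary -> plane z -> circle fit"""
    im=c['image'].astype(int);m=((im.min(2)>lo)).astype(np.uint8)
    yy,xx=np.mgrid[:480,:640];m[(xx-p0[0])**2+(yy-p0[1])**2>rad**2]=0
    m=cv2.morphologyEx(m,cv2.MORPH_CLOSE,np.ones((9,9)))
    cs,_=cv2.findContours(m,cv2.RETR_EXTERNAL,cv2.CHAIN_APPROX_NONE);k=max(cs,key=cv2.contourArea)
    k=cv2.convexHull(k)[:,0]
    X=toz(c,k,z,fish)[:,:2]
    A=np.c_[2*X,np.ones(len(X))];s=np.linalg.lstsq(A,(X**2).sum(1),rcond=None)[0]
    r=np.sqrt(s[2]+s[:2]@s[:2]);return s[:2],r,np.std(np.hypot(*(X-s[:2]).T)-r)
E
python3 - <<'E'
from h import *
c=load('w2')
im=c['image']
cv2.imwrite('pics/w2c.png',cv2.resize(im[170:260,270:370],None,fx=6,fy=6,interpolation=cv2.INTER_CUBIC))
for lo in (140,160,180): print(discfit(c,(320,217),42,46.5,lo=lo))
b=im.astype(int);m=(b[...,2]-b[...,1]>60)
m[:170]=0;m[230:]=0;m[:,:280]=0;m[:,360:]=0
yy,xx=np.nonzero(m);print(len(xx),xx.mean(),yy.mean(),toz(c,[xx.mean(),yy.mean()],46.5,True))
print('center px',toz(c,[319.3,217.3],46.5,True))
E
```

```text
(array([424.17467115, 251.89810729]), np.float64(31.921792994624834), np.float64(2.2996924166753048))
(array([423.9831132 , 255.24565052]), np.float64(29.928424130680508), np.float64(0.26370455108706536))
(array([423.95799067, 255.24968409]), np.float64(29.510889406906102), np.float64(0.13071271749155808))
36 312.8333333333333 189.72222222222223 [[403.240678   271.54594485  46.5       ]]
center px [[424.42239457 255.67493399  46.5       ]]
```

View pics/w2c.png

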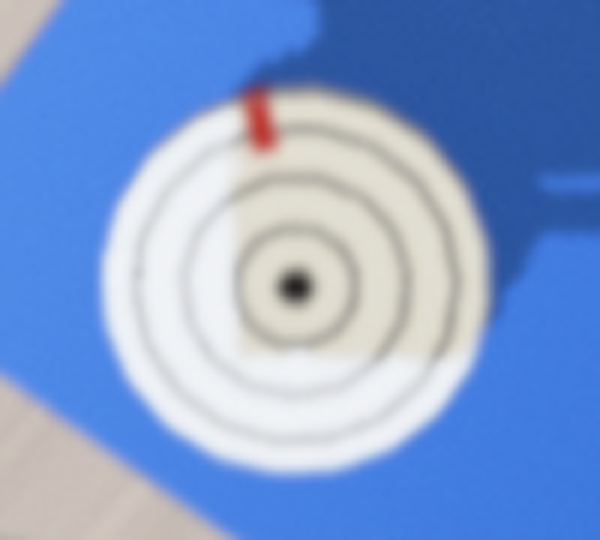

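Emit:
jog_arm([
  {"tx":0.002,"ty":-0.003,"tz":0.04,"wx":0,"wy":0,"wz":0},
  {"tx":0.002,"ty":-0.003,"tz":0.08,"wx":0,"wy":0,"wz":0},
  {"tx":0.002,"ty":-0.003,"tz":0.11,"wx":0,"wy":0,"wz":0},
  {"tx":0.002,"ty":-0.003,"tz":0.12,"wx":0,"wy":0,"wz":0},
  {"tx":0.002,"ty":-0.003,"tz":0.12,"wx":0,"wy":0,"wz":0},
  {"tx":0.002,"ty":-0.003,"tz":0.12,"wx":0,"wy":0,"wz":0},
])

```text
clock: 2.48
eef_pos: [423.8, 255.6, 113.1]
ee_rot: [-180.0, 0.0, 130.3]
force: [0.3, 0.4, -0.5]
opening: 1.004
```

```bash
python3 - <<'E'
from h import *
c=cap('wrist','w3'); s=arm.get_state(); print(s['clock'],s['eef_pos'],s['ee_rot'],s['joints'])
q=proj(c,[424,255.3,46.5],True)[0];print(q)
for lo in (150,165,180): print(discfit(c,q,65,46.5,lo=lo))
E
```

```text
2.5333 [424.32594117 255.75636563 113.83095722] [1.79929688e+02 7.38583157e-02 1.30252933e+02] [ 2.42046250e+01  2.74269570e+01  1.02947588e+02 -6.77447580e-02
  4.95374849e+01 -1.60044299e+01]
[322.20444128 262.34893506]
(array([423.39767967, 248.67463086]), np.float64(35.046904568369406), np.float64(2.4345658612642835))
(array([423.07524966, 248.73276554]), np.float64(34.66240470480106), np.float64(2.6273302154709657))
(array([423.46298761, 248.38913843]), np.float64(34.38963387530868), np.float64(2.7032402320076265))
```

View pics/w3.png

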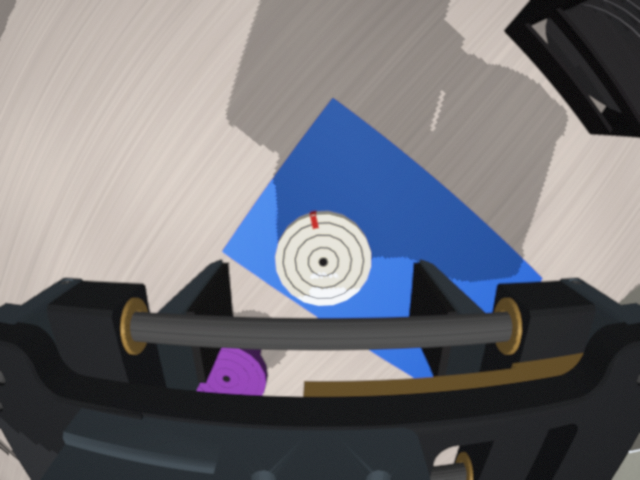

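Emit:
jog_arm([
  {"tx":0,"ty":0,"tz":0.03,"wx":0,"wy":0,"wz":0},
  {"tx":0,"ty":0,"tz":0.055,"wx":0,"wy":0,"wz":0},
  {"tx":0,"ty":0,"tz":0.068,"wx":0,"wy":0,"wz":0},
  {"tx":0,"ty":0,"tz":0.072,"wx":0,"wy":0,"wz":0},
  {"tx":0,"ty":0,"tz":0.072,"wx":0,"wy":0,"wz":0},
  {"tx":0,"ty":0,"tz":0.072,"wx":0,"wy":0,"wz":0},
])

```text
clock: 3.03
eef_pos: [425.2, 256.2, 43.0]
ee_rot: [179.8, 0.1, 130.3]
force: [0.6, 0.4, 0.6]
opening: 1.002
```

Emit:
jog_arm([
  {"tx":0,"ty":0,"tz":0,"wx":0,"wy":0,"wz":0},
  {"tx":0,"ty":0,"tz":0,"wx":0,"wy":0,"wz":0},
  {"tx":0,"ty":0,"tz":0,"wx":0,"wy":0,"wz":0},
  {"tx":0,"ty":0,"tz":0,"wx":0,"wy":0,"wz":0},
  {"tx":0,"ty":0,"tz":0,"wx":0,"wy":0,"wz":0},
  {"tx":0,"ty":0,"tz":0,"wx":0,"wy":0,"wz":0},
], jaw=0.045, squeeze=20)

```text
clock: 3.53
eef_pos: [425.3, 256.3, 43.3]
ee_rot: [179.8, 0.1, 130.3]
force: [-0.1, -0.2, 5.6]
opening: 0.653
```

```bash
python3 - <<'E'
from h import *
c=cap('wrist','w4'); s=arm.get_state(); print(s['clock'],s['eef_pos'],s['ee_rot'],s['joints'],s['opening'],s['force'])
print(proj(c,s['eef_pos']+[0,0,5],True))
E
```

```text
3.5833 [425.26815039 256.24865128  43.26939847] [1.79815905e+02 1.04085933e-01 1.30254873e+02] [ 2.42102939e+01  3.44978809e+01  1.05970708e+02 -7.75566091e-02
  3.93257446e+01 -1.59848399e+01] 0.652008915429999 [-0.8460308  -0.40433298  7.89435292]
[[322.89341127 314.58057176]]
```

View pics/w4.png

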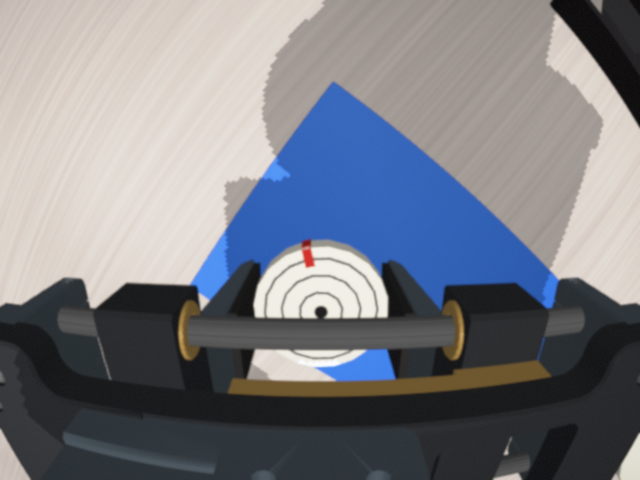

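Emit:
jog_arm([
  {"tx":0,"ty":0,"tz":-0.03,"wx":0,"wy":0,"wz":0},
  {"tx":0,"ty":0,"tz":-0.07,"wx":0,"wy":0,"wz":0},
  {"tx":0,"ty":0,"tz":-0.11,"wx":0,"wy":0,"wz":0},
  {"tx":0,"ty":0,"tz":-0.15,"wx":0,"wy":0,"wz":-6},
  {"tx":0,"ty":0,"tz":-0.19,"wx":0,"wy":0,"wz":-12},
  {"tx":-0.03,"ty":-0.007,"tz":-0.217,"wx":0,"wy":0,"wz":-18},
  {"tx":-0.07,"ty":-0.016,"tz":-0.217,"wx":0,"wy":0,"wz":-24},
  {"tx":-0.11,"ty":-0.026,"tz":-0.217,"wx":0,"wy":0,"wz":-30},
  {"tx":-0.15,"ty":-0.035,"tz":-0.217,"wx":0,"wy":0,"wz":-36},
  {"tx":-0.19,"ty":-0.045,"tz":-0.217,"wx":0,"wy":0,"wz":-42},
])

```text
clock: 4.42
eef_pos: [507.6, 92.1, 260.6]
ee_rot: [179.9, 0.2, 172.0]
force: [1.2, 0.1, -0.9]
opening: 0.652
```

```bash
cat >> h.py <<'E'
def goal(x,y,z,yaw,s=None):
    s=s or arm.get_state();Rt=R.from_euler('xyz',s['ee_rot'],degrees=True)
    Rg=R.from_euler('xyz',[180,0,yaw],degrees=True)
    print('clock %.2f'%s['clock'],'pos',s['eef_pos'].round(1),s['ee_rot'].round(1),'F',s['force'].round(1),'open',round(s['opening'],3),'j',s['joints'].round(0))
    print('-> t',(Rt.inv().apply(np.array([x,y,z])-s['eef_pos'])).round(1),'w',(Rt.inv()*Rg).as_rotvec(degrees=True).round(1))
E
python3 - <<'E'
from h import *
goal(603,-94,255,205)
E
```

```text
clock 4.42 pos [507.6  92.1 260.6] [179.9   0.2 172. ] F [ 1.2  0.1 -0.9] open 0.652 j [  4.  18.  90.   0.  72. -78.]
-> t [-120.4 -170.9    5.8] w [  0.    0.2 -33. ]
```

Emit:
jog_arm([
  {"tx":-0.023,"ty":-0.033,"tz":0.001,"wx":0,"wy":0,"wz":-6},
  {"tx":-0.046,"ty":-0.066,"tz":0.002,"wx":0,"wy":0,"wz":-12},
  {"tx":-0.069,"ty":-0.1,"tz":0.003,"wx":0,"wy":0,"wz":-18},
  {"tx":-0.093,"ty":-0.133,"tz":0.004,"wx":0,"wy":0,"wz":-25},
  {"tx":-0.112,"ty":-0.16,"tz":0.005,"wx":0,"wy":0,"wz":-30},
  {"tx":-0.12,"ty":-0.171,"tz":0.006,"wx":0,"wy":0,"wz":-33},
  {"tx":-0.12,"ty":-0.171,"tz":0.006,"wx":0,"wy":0,"wz":-33},
  {"tx":-0.12,"ty":-0.171,"tz":0.006,"wx":0,"wy":0,"wz":-33},
  {"tx":-0.12,"ty":-0.171,"tz":0.006,"wx":0,"wy":0,"wz":-33},
])

```text
clock: 5.17
eef_pos: [601.9, -93.3, 254.6]
ee_rot: [-180.0, 0.2, -155.1]
force: [-0.2, 0.1, -0.9]
opening: 0.651
```

```bash
python3 - <<'E'
from h import *
c=cap('wrist','w5'); goal(603,-94,255,205)
q=proj(c,[529,-136,180],True)[0]; print(q)
x,y=int(q[0]),int(q[1]); x0,y0=max(x-40,0),max(y-40,0)
cv2.imwrite('pics/w5c.png',cv2.resize(c['image'][y0:y0+80,x0:x0+80],None,fx=7,fy=7,interpolation=cv2.INTER_CUBIC)); print(x0,y0)
E
```

```text
clock 5.22 pos [602.  -93.  254.8] [-180.     0.2 -155.1] F [-0.4  0.4 -1.6] open 0.648 j [ -14.   26.   78.    0.   76. -129.]
-> t [-0.5 -1.3 -0.2] w [-0.   0.2 -0.1]
[308.54453022 124.97485586]
268 84
```

View pics/w5.png

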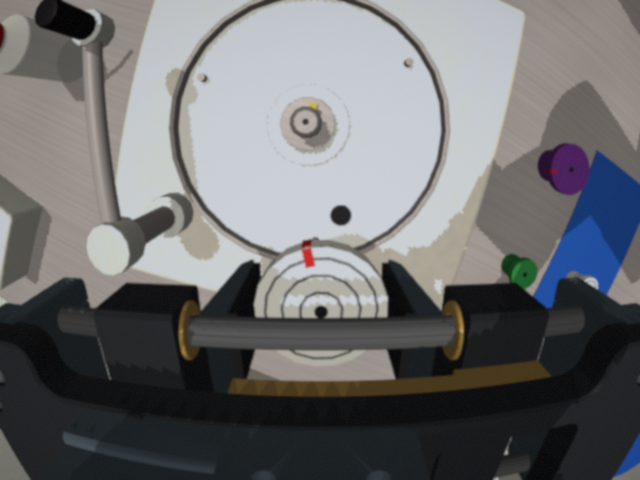

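View pics/w5c.png

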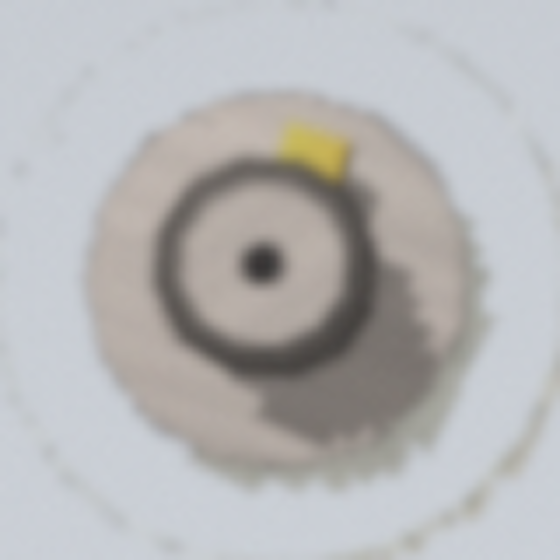

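```bash
python3 - <<'E'
from h import *
c=load('w5')
cv2.imwrite('pics/w5d.png',cv2.resize(c['image'][230:370,240:400],None,fx=5,fy=5,interpolation=cv2.INTER_CUBIC))
f=lambda x,y:(np.array([x,y])+.5)/7-.5+[268,84]
S=toz(c,f(263,265),180,True)[0];print('shaft',S)
for p in [(290,122),(353,142),(322,132),(316,153)]:
    k=toz(c,f(*p),164,True)[0];d=k-S;print(p,k.round(1),np.hypot(*d[:2]).round(2),np.degrees(np.arctan2(d[1],d[0]))%360)
for z,pp in [(148,(282,282))]: print('flange',toz(c,f(*pp),z,True))
E
```

```text
shaft [ 527.88773196 -138.75051866  180.        ]
(290, 122) [ 514.4 -143.   164. ] 14.17 197.52722127799626
(353, 142) [ 513.7 -137.   164. ] 14.31 173.04733074207553
(322, 132) [ 514. -140.  164.] 13.93 185.04067588211728
(316, 153) [ 516.  -139.6  164. ] 11.9 184.30998755360358
flange [[ 527.85678599 -138.18296981  148.        ]]
```

View pics/w5d.png

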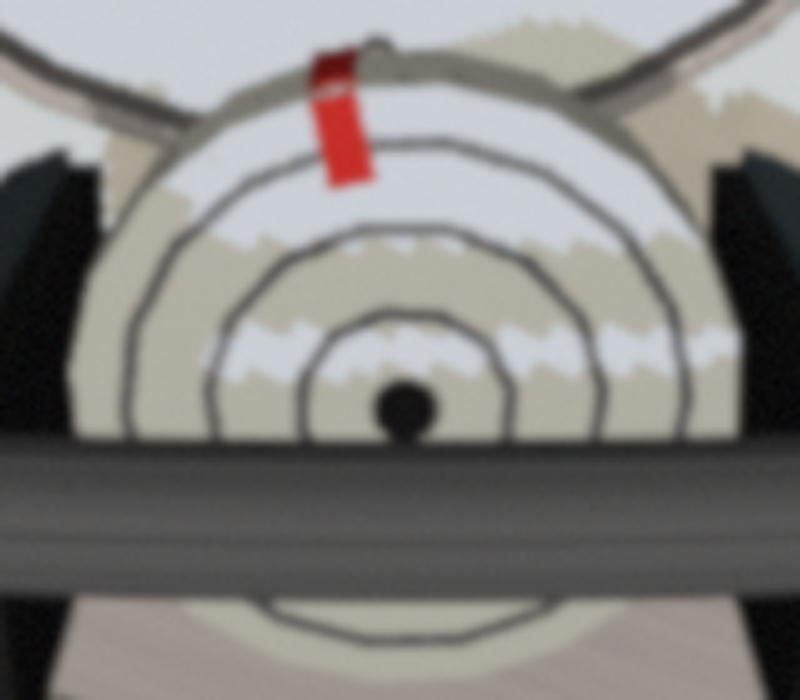

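```bash
python3 - <<'E'
from h import *
c=load('w5'); P=np.array([602.0,-93.0,254.8]);yaw=-155.1
g=lambda x,y:(np.array([x,y])+.5)/5-.5+[240,230]
Rt=R.from_euler('xyz',[180,0,yaw],degrees=True)
for h in (2,4,6):
    z=P[2]+h
    C=toz(c,g(405,408),z,True)[0];o=toz(c,g(332,95),z,True)[0];i=toz(c,g(351,183),z,True)[0]
    l=toz(c,g(68,375),z,True)[0];r=toz(c,g(743,360),z,True)[0]
    print(h,'C tool',Rt.inv().apply(C-P).round(1),'r mark',np.hypot(*(o-C)[:2]).round(1),np.hypot(*(i-C)[:2]).round(1),'ang rel world',[np.degrees(np.arctan2(*(v-C)[1::-1]))%360 for v in (o,i)],'edges',np.hypot(*(l-r)[:2]).round(1))
E
```

```text
2 C tool [ 1.8 -1.  -2. ] r mark 29.7 21.7 ang rel world [np.float64(216.75429226469126), np.float64(217.05010912389878)] edges 60.0
4 C tool [ 2.8 -1.  -4. ] r mark 29.3 21.5 ang rel world [np.float64(216.75429226469123), np.float64(217.05010912389892)] edges 59.2
6 C tool [ 3.8 -1.  -6. ] r mark 28.9 21.2 ang rel world [np.float64(216.75429226469117), np.float64(217.05010912389886)] edges 58.4
```

Emit:
jog_arm([
  {"tx":0.0,"ty":0.0,"tz":-0.02,"wx":0,"wy":0,"wz":6},
  {"tx":0.01,"ty":0.015,"tz":-0.025,"wx":0,"wy":0,"wz":12},
  {"tx":0.02,"ty":0.04,"tz":-0.025,"wx":0,"wy":0,"wz":18},
  {"tx":0.023,"ty":0.05,"tz":-0.025,"wx":0,"wy":0,"wz":25},
  {"tx":0.023,"ty":0.05,"tz":-0.025,"wx":0,"wy":0,"wz":30},
  {"tx":0.023,"ty":0.05,"tz":-0.025,"wx":0,"wy":0,"wz":31.9},
  {"tx":0.023,"ty":0.05,"tz":-0.025,"wx":0,"wy":0,"wz":31.9},
  {"tx":0.023,"ty":0.05,"tz":-0.025,"wx":0,"wy":0,"wz":31.9},
  {"tx":0.023,"ty":0.05,"tz":-0.025,"wx":0,"wy":0,"wz":31.9},
])

```text
clock: 5.97
eef_pos: [559.8, -57.0, 279.8]
ee_rot: [179.9, 0.2, 173.1]
force: [-0.1, -0.7, -2.0]
opening: 0.649
```

```bash
python3 - <<'E'
from h import *
s=arm.get_state();c=cap('wrist','w6'); goal(528,-138.7,300,173,s)
q=proj(c,[528,-138.7,180],True)[0]; print(q)
x0,y0=int(q[0])-40,int(q[1])-40
a=cv2.resize(c['image'][y0:y0+80,x0:x0+80],None,fx=7,fy=7,interpolation=cv2.INTER_CUBIC); print(x0,y0)
b=cv2.resize(c['image'][230:370,240:400],None,fx=5,fy=5,interpolation=cv2.INTER_CUBIC)
cv2.imwrite('pics/w6c.png',a);cv2.imwrite('pics/w6d.png',b)
E
```

```text
clock 5.97 pos [559.8 -57.  279.8] [179.9   0.2 173.1] F [-0.1 -0.7 -2. ] open 0.649 j [-12.  21.  82.   0.  77. -95.]
-> t [ 21.8 -84.9 -20.4] w [0.1 0.2 0.1]
[202.55784172 217.65729225]
162 177
```

View pics/w6c.png

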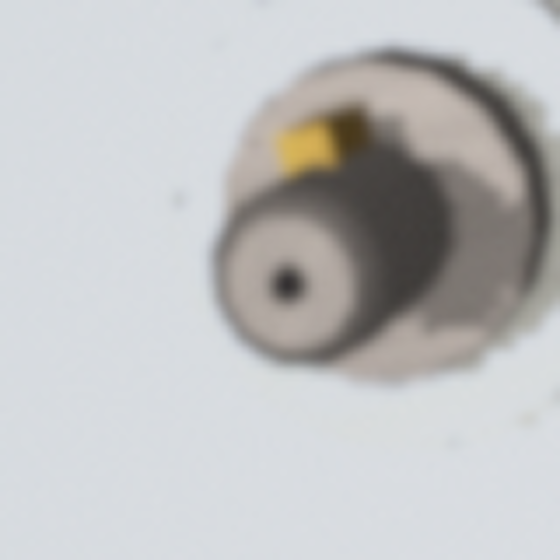

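View pics/w6d.png

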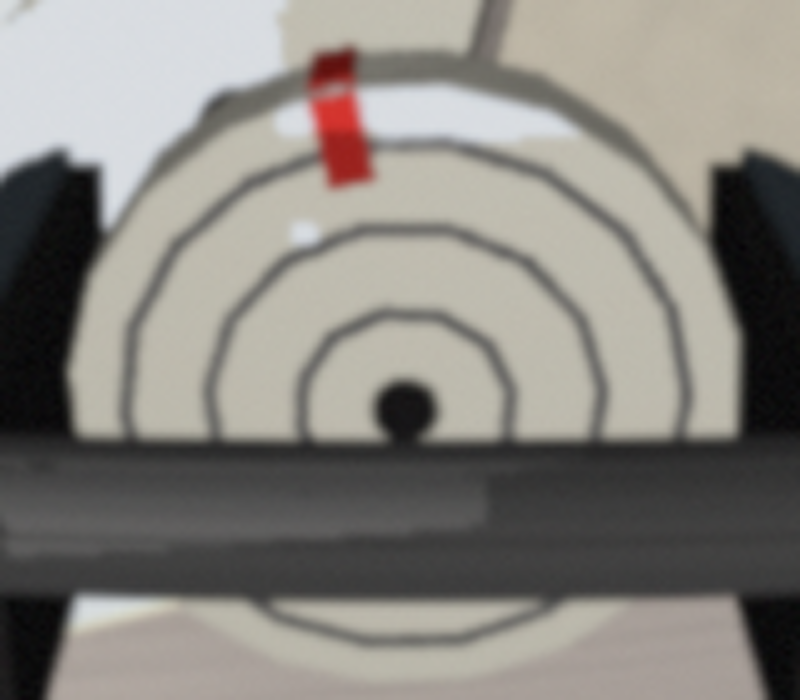

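```bash
python3 - <<'E'
from h import *
c=load('w6');f=lambda x,y:(np.array([x,y])+.5)/7-.5+[162,177]
o1,d1=ray(c,f(289,284),True)
c5=load('w5');o2,d2=ray(c5,(np.array([263,265])+.5)/7-.5+[268,84],True)
print('S',toz(c,f(289,284),180,True))
A=[];b=[]
for o,d in((o1,d1[0]),(o2,d2[0])):
    d=d/np.linalg.norm(d);M=np.eye(3)-np.outer(d,d);A.append(M);b.append(M@o)
x=np.linalg.lstsq(np.vstack(A),np.hstack(b),rcond=None)[0];print('tri',x)
S=toz(c,f(289,284),180,True)[0]
for p in [(278,134),(329,122),(303,128)]:
    k=toz(c,f(*p),164,True)[0];d=k-S;print(k,np.hypot(*d[:2]),np.degrees(np.arctan2(d[1],d[0]))%360)
fl=toz(c,f(388,215),148,True);print('flange',fl)
g=lambda x,y:(np.array([x,y])+.5)/5-.5+[240,230]
P=np.array([559.8,-57,279.8]);Rt=R.from_euler('xyz',[180,0,173.1],degrees=True)
for h in (2,4):print(Rt.inv().apply(toz(c,g(405,408),P[2]+h,True)[0]-P))
print(c['pose'].round(4)[:3,3]-P)
E
```

```text
S [[ 527.66148269 -138.40182891  180.        ]]
tri [ 527.85956072 -138.81632003  178.8376295 ]
[ 514.065297   -142.27625828  164.        ] 14.137449143239735 195.90566724065707
[ 513.61966406 -136.3103403   164.        ] 14.196724802951154 171.52824096762805
[ 513.83532704 -139.33914847  164.        ] 13.857891184730043 183.87833094852377
flange [[ 526.83486978 -136.46828445  148.        ]]
[ 0.9709256  -1.02273641 -2.        ]
[ 1.97247766 -1.02674098 -4.        ]
[-74.9138   7.736  150.4291]
```

Emit:
jog_arm([
  {"tx":0.007,"ty":-0.03,"tz":0,"wx":0,"wy":0,"wz":0.6},
  {"tx":0.014,"ty":-0.06,"tz":0.005,"wx":0,"wy":0,"wz":0.6},
  {"tx":0.02,"ty":-0.08,"tz":0.02,"wx":0,"wy":0,"wz":0.6},
  {"tx":0.02,"ty":-0.084,"tz":0.033,"wx":0,"wy":0,"wz":0.6},
  {"tx":0.02,"ty":-0.084,"tz":0.035,"wx":0,"wy":0,"wz":0.6},
  {"tx":0.02,"ty":-0.084,"tz":0.035,"wx":0,"wy":0,"wz":0.6},
  {"tx":0.02,"ty":-0.084,"tz":0.035,"wx":0,"wy":0,"wz":0.6},
  {"tx":0.02,"ty":-0.084,"tz":0.035,"wx":0,"wy":0,"wz":0.6},
])

```text
clock: 6.68
eef_pos: [530.7, -137.5, 245.3]
ee_rot: [179.9, 0.2, 172.6]
force: [-0.1, 0.1, -0.9]
opening: 0.65
```

```bash
python3 - <<'E'
from h import *
s=arm.get_state();goal(530,-137.8,235,172.5,s)
c=cap('scene','s1');im=c['image']
cv2.imwrite('pics/s1c.png',cv2.resize(im[150:310,160:330],None,fx=4.5,fy=3.7*4.5/3.7*0.8,interpolation=cv2.INTER_CUBIC) if 0 else cv2.resize(im[150:280,180:330],None,fx=4.5,fy=4.5,interpolation=cv2.INTER_CUBIC))
E
```

```text
clock 6.68 pos [ 530.7 -137.5  245.3] [179.9   0.2 172.6] F [-0.1  0.1 -0.9] open 0.65 j [ -21.   21.   87.    0.   71. -103.]
-> t [ 0.7 -0.4 10.3] w [0.1 0.2 0.1]
```

View pics/s1c.png

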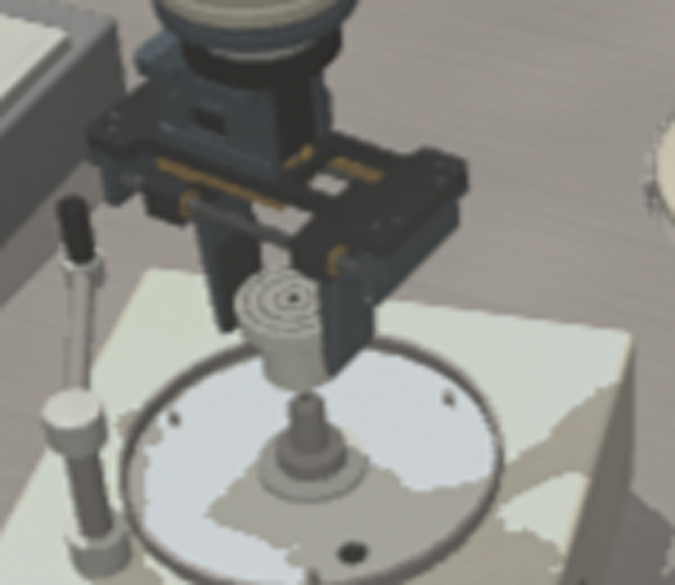

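```bash
python3 - <<'E'
from h import *
c=load('s1');f=lambda x,y:(np.array([x,y])+.5)/4.5-.5+[180,150]
print(toz(c,f(294,298),249),toz(c,f(306,397),180), toz(c,f(313,455),160))
E
```

```text
[[ 527.16396028 -136.56141003  249.        ]] [[ 526.50131929 -136.56862937  180.        ]] [[ 546.79642001 -123.58460865  160.        ]]
```

Emit:
jog_arm([
  {"tx":0.0007,"ty":-0.0004,"tz":0.008,"wx":-0.1,"wy":0.2,"wz":0},
  {"tx":0.0007,"ty":-0.0004,"tz":0.014,"wx":-0.1,"wy":0.2,"wz":0},
  {"tx":0.0007,"ty":-0.0004,"tz":0.017,"wx":-0.1,"wy":0.2,"wz":0},
  {"tx":0.0007,"ty":-0.0004,"tz":0.018,"wx":-0.1,"wy":0.2,"wz":0},
  {"tx":0.0007,"ty":-0.0004,"tz":0.018,"wx":-0.1,"wy":0.2,"wz":0},
  {"tx":0.0007,"ty":-0.0004,"tz":0.018,"wx":-0.1,"wy":0.2,"wz":0},
])

```text
clock: 7.23
eef_pos: [530.0, -137.8, 227.3]
ee_rot: [179.8, 0.0, 172.6]
force: [0.6, 0.6, -0.6]
opening: 0.65
```

Emit:
jog_arm([
  {"tx":0,"ty":0,"tz":0.002,"wx":0,"wy":0,"wz":0},
  {"tx":0,"ty":0,"tz":0.004,"wx":0,"wy":0,"wz":0},
  {"tx":0,"ty":0,"tz":0.006,"wx":0,"wy":0,"wz":0},
  {"tx":0,"ty":0,"tz":0.008,"wx":0,"wy":0,"wz":0},
  {"tx":0,"ty":0,"tz":0.008,"wx":0,"wy":0,"wz":0},
])

```text
clock: 7.65
eef_pos: [529.8, -137.8, 218.8]
ee_rot: [179.8, -0.0, 172.6]
force: [0.1, -0.9, -1.6]
opening: 0.652
```

Emit:
jog_arm([
  {"tx":0,"ty":0,"tz":0.002,"wx":0,"wy":0,"wz":0},
  {"tx":0,"ty":0,"tz":0.004,"wx":0,"wy":0,"wz":0},
  {"tx":0,"ty":0,"tz":0.006,"wx":0,"wy":0,"wz":0},
  {"tx":0,"ty":0,"tz":0.008,"wx":0,"wy":0,"wz":0},
  {"tx":0,"ty":0,"tz":0.008,"wx":0,"wy":0,"wz":0},
])

```text
clock: 8.07
eef_pos: [529.6, -137.6, 210.3]
ee_rot: [179.8, -0.0, 172.6]
force: [-0.6, 0.3, -1.9]
opening: 0.647
```

Emit:
jog_arm([
  {"tx":0,"ty":0,"tz":0.0015,"wx":0,"wy":0,"wz":0},
  {"tx":0,"ty":0,"tz":0.003,"wx":0,"wy":0,"wz":0},
  {"tx":0,"ty":0,"tz":0.0045,"wx":0,"wy":0,"wz":0},
  {"tx":0,"ty":0,"tz":0.006,"wx":0,"wy":0,"wz":0},
  {"tx":0,"ty":0,"tz":0.006,"wx":0,"wy":0,"wz":0},
])

```text
clock: 8.48
eef_pos: [529.5, -137.6, 204.0]
ee_rot: [179.8, -0.1, 172.6]
force: [0.4, -0.4, -1.3]
opening: 0.651
```

Emit:
jog_arm([
  {"tx":0,"ty":0,"tz":0.001,"wx":0,"wy":0,"wz":0},
  {"tx":0,"ty":0,"tz":0.002,"wx":0,"wy":0,"wz":0},
  {"tx":0,"ty":0,"tz":0.003,"wx":0,"wy":0,"wz":0},
  {"tx":0,"ty":0,"tz":0.004,"wx":0,"wy":0,"wz":0},
  {"tx":0,"ty":0,"tz":0.004,"wx":0,"wy":0,"wz":0},
])

```text
clock: 8.9
eef_pos: [529.4, -137.5, 199.8]
ee_rot: [179.8, -0.1, 172.6]
force: [0.1, -0.4, -1.5]
opening: 0.65
```

Emit:
jog_arm([
  {"tx":0,"ty":0,"tz":0.0015,"wx":0,"wy":0,"wz":0},
  {"tx":0,"ty":0,"tz":0.003,"wx":0,"wy":0,"wz":0},
  {"tx":0,"ty":0,"tz":0.0045,"wx":0,"wy":0,"wz":0},
  {"tx":0,"ty":0,"tz":0.006,"wx":0,"wy":0,"wz":0},
  {"tx":0,"ty":0,"tz":0.007,"wx":0,"wy":0,"wz":0},
  {"tx":0,"ty":0,"tz":0.007,"wx":0,"wy":0,"wz":0},
])

```text
clock: 9.4
eef_pos: [529.3, -137.5, 192.6]
ee_rot: [179.8, -0.1, 172.6]
force: [-0.8, -1.4, -1.2]
opening: 0.653
```

Emit:
jog_arm([
  {"tx":0,"ty":0,"tz":0.0007,"wx":0,"wy":0,"wz":0},
  {"tx":0,"ty":0,"tz":0.0014,"wx":0,"wy":0,"wz":0},
  {"tx":0,"ty":0,"tz":0.002,"wx":0,"wy":0,"wz":0},
  {"tx":0,"ty":0,"tz":0.002,"wx":0,"wy":0,"wz":0},
])

```text
clock: 9.73
eef_pos: [529.3, -137.5, 190.5]
ee_rot: [179.8, -0.1, 172.6]
force: [-0.6, -0.9, -1.6]
opening: 0.653
```

```bash
python3 - <<'E'
from h import *
goal(530,-137.8,235,172.5)
c=cap('wrist','w7')
E
```

```text
clock 9.73 pos [ 529.3 -137.5  190.5] [ 1.798e+02 -1.000e-01  1.726e+02] F [-0.6 -0.9 -1.6] open 0.653 j [ -21.   25.   91.    0.   64. -104.]
-> t [ -0.6  -0.  -44.5] w [ 0.2 -0.1  0.1]
```

View pics/w7.png

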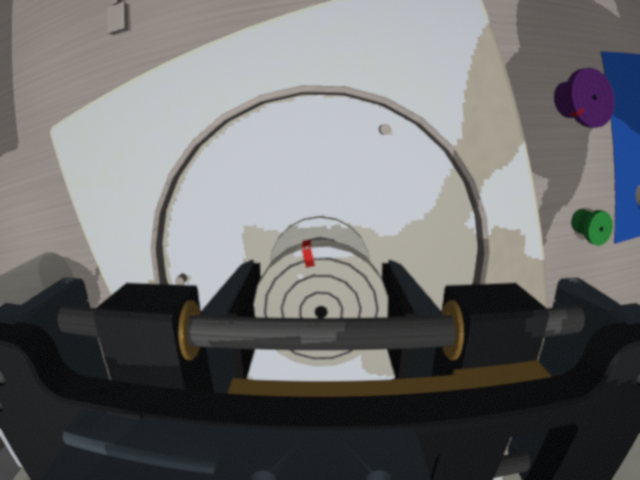

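The chuck is well below key height with no force, so the keyway is on the key. It only has to bottom out now.

Emit:
jog_arm([
  {"tx":0,"ty":0,"tz":0.0005,"wx":0,"wy":0,"wz":0},
  {"tx":0,"ty":0,"tz":0.001,"wx":0,"wy":0,"wz":0},
  {"tx":0,"ty":0,"tz":0.001,"wx":0,"wy":0,"wz":0},
])

```text
clock: 10.03
eef_pos: [529.3, -137.5, 189.5]
ee_rot: [179.8, -0.1, 172.6]
force: [-0.2, -0.6, -1.0]
opening: 0.651
```

Emit:
jog_arm([
  {"tx":0,"ty":0,"tz":0.0005,"wx":0,"wy":0,"wz":0},
  {"tx":0,"ty":0,"tz":0.001,"wx":0,"wy":0,"wz":0},
  {"tx":0,"ty":0,"tz":0.001,"wx":0,"wy":0,"wz":0},
])

```text
clock: 10.28
eef_pos: [529.4, -137.6, 189.2]
ee_rot: [179.8, -0.1, 172.6]
force: [-4.5, 0.8, 12.0]
opening: 0.648
```

Seat contact shows as 12 N at z 189. I'll open the jaws and lift a little.

Emit:
jog_arm([
  {"tx":0,"ty":0,"tz":0,"wx":0,"wy":0,"wz":0},
  {"tx":0,"ty":0,"tz":0,"wx":0,"wy":0,"wz":0},
  {"tx":0,"ty":0,"tz":0,"wx":0,"wy":0,"wz":0},
  {"tx":0,"ty":0,"tz":0,"wx":0,"wy":0,"wz":0},
  {"tx":0,"ty":0,"tz":0,"wx":0,"wy":0,"wz":0},
  {"tx":0,"ty":0,"tz":0,"wx":0,"wy":0,"wz":0},
], jaw=0.085)

```text
clock: 10.78
eef_pos: [529.4, -137.6, 189.1]
ee_rot: [179.8, -0.1, 172.6]
force: [0.7, 0.1, 0.4]
opening: 0.933
```

Emit:
jog_arm([
  {"tx":0,"ty":0,"tz":-0.02,"wx":0,"wy":0,"wz":0},
  {"tx":0,"ty":0,"tz":-0.05,"wx":0,"wy":0,"wz":0},
  {"tx":0,"ty":0,"tz":-0.09,"wx":0,"wy":0,"wz":0},
  {"tx":0,"ty":0,"tz":-0.12,"wx":0,"wy":0,"wz":0},
  {"tx":0,"ty":0,"tz":-0.13,"wx":0,"wy":0,"wz":0},
  {"tx":0,"ty":0,"tz":-0.13,"wx":0,"wy":0,"wz":0},
])

```text
clock: 11.28
eef_pos: [530.6, -138.4, 321.9]
ee_rot: [179.9, 0.2, 172.6]
force: [0.5, 0.0, 0.6]
opening: 0.931
```

```bash
python3 - <<'E'
from h import *
s=arm.get_state();c=cap('wrist','w8');goal(530,-137.8,320,172.5,s)
s=cap('scene','s2')
cv2.imwrite('pics/s2c.png',cv2.resize(s['image'][180:290,170:330],None,fx=5,fy=5,interpolation=cv2.INTER_CUBIC))
print(proj(s,[527.8,-137.8,194]),(proj(s,[527.8,-137.8,194])-[170,180]+.5)*5, proj(c,[527.8,-138,194],True),proj(c,[527.8,-138,210],True))
E
```

```text
clock 11.28 pos [ 530.6 -138.4  321.9] [179.9   0.2 172.6] F [0.5 0.  0.6] open 0.931 j [ -21.   18.   80.    0.   82. -104.]
-> t [0.7 0.5 1.9] w [0.1 0.2 0.1]
[[246.39369683 233.66839277]] [[384.46848413 270.84196384]] [[321.69305541 233.26229158]] [[321.80134266 238.77757439]]
```

View pics/w8.png

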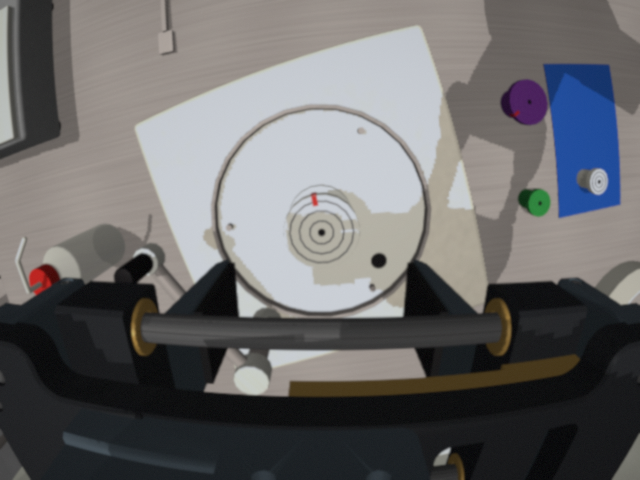

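View pics/s2c.png

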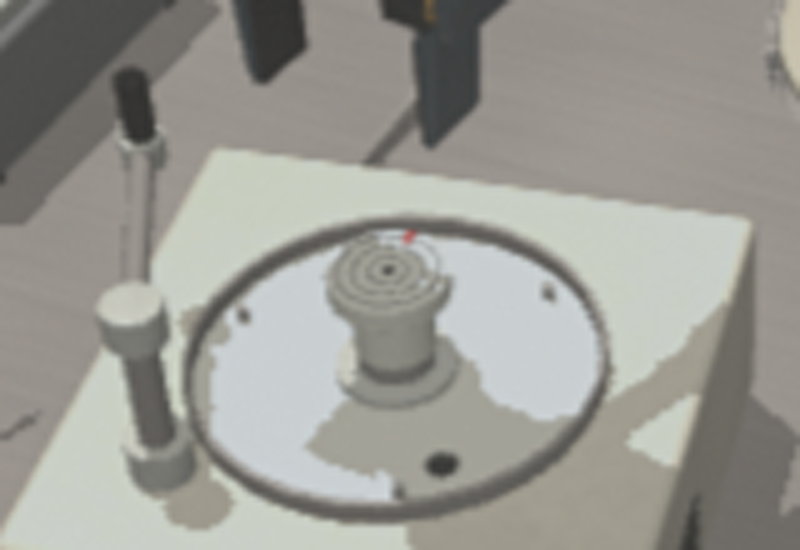

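```bash
python3 - <<'E'
from h import *
w=load('w8');s=load('s2');t=load('top0')
cv2.imwrite('pics/w8c.png',cv2.resize(w['image'][230:400,90:290],None,fx=4,fy=4,interpolation=cv2.INTER_CUBIC))
cv2.imwrite('pics/t0c.png',cv2.resize(t['image'][150:220,400:470],None,fx=8,fy=8,interpolation=cv2.INTER_CUBIC))
cv2.imwrite('pics/s2d.png',cv2.resize(s['image'][185:285,170:240],None,fx=6,fy=6,interpolation=cv2.INTER_CUBIC))
E
```

```text
(no output)
```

View pics/w8c.png

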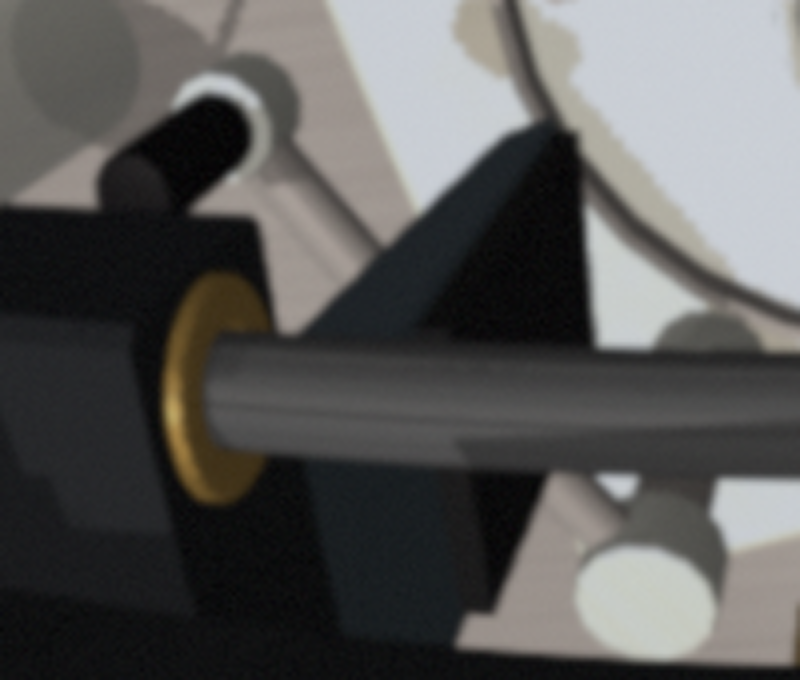

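View pics/t0c.png

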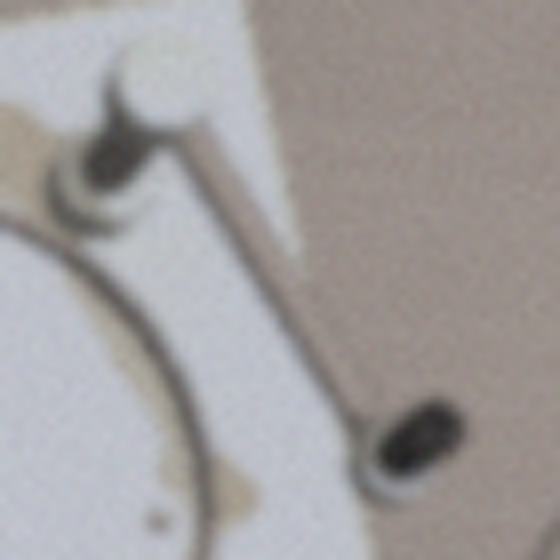

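View pics/s2d.png

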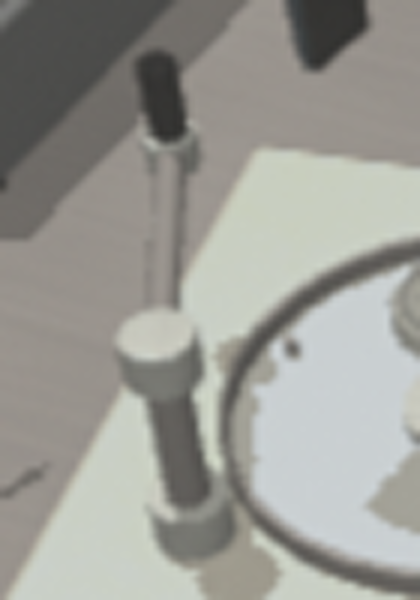

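```bash
python3 - <<'E'
from h import *
w=load('w8');s=load('s2');t=load('top0')
W=lambda p:(np.array(p)+.5)/4-.5+[90,230]
T=lambda p:(np.array(p)+.5)/8-.5+[400,150]
S=lambda p:(np.array(p)+.5)/6-.5+[170,185]
def tri(l):
    A=[];b=[]
    for c,p,f in l:
        o,d=ray(c,p,f);d=d[0]/np.linalg.norm(d);M=np.eye(3)-np.outer(d,d);A.append(M);b.append(M@o)
    x=np.linalg.lstsq(np.vstack(A),np.hstack(b),rcond=None)[0]
    print(x.round(1),[np.round(proj(c,x,f)[0]-p,1).tolist() for c,p,f in l]);return x
k=tri([(w,W((130,188)),True),(t,T((440,425)),False),(s,S((156,58)),False)])
b=tri([(w,W((222,125)),True),(t,T((395,462)),False),(s,S((168,138)),False)])
p=tri([(w,W((645,602)),True),(t,T((168,85)),False),(s,S((157,331)),False)])
C=np.array([527.7,-137.9])
print(np.hypot(*(k-p)[:2]),np.hypot(*(b-p)[:2]),np.hypot(*(C-p[:2])))
a=lambda v:np.degrees(np.arctan2(v[1],v[0]))%360
print(a((b-p)[:2]),a(C-p[:2]))
E
```

```text
[ 522.2 -268.7  269. ] [[0.2, 3.0], [-0.3, 1.0], [-0.2, 0.0]]
[ 522.9 -269.2  229.6] [[1.4, 0.6], [0.3, 0.3], [-0.1, -0.1]]
[ 629.5 -207.2  235.7] [[0.8, 0.8], [0.2, 0.4], [-0.1, 0.1]]
123.67726541895598 123.24836344784569 123.10777850044366
210.19837095007006 145.74467262895874
```

```bash
python3 - <<'E'
from h import *
goal(522.5,-269,312,210)
E
```

```text
clock 11.38 pos [ 529.2 -137.9  318.4] [ 1.798e+02 -1.000e-01  1.726e+02] F [ 0.6  0.1 -0.5] open 0.934 j [ -21.   18.   81.    0.   82. -104.]
-> t [ -10.2 -130.9    6. ] w [  0.2  -0.  -37.4]
```

Emit:
jog_arm([
  {"tx":-0.002,"ty":-0.03,"tz":0.002,"wx":0,"wy":0,"wz":-7},
  {"tx":-0.004,"ty":-0.065,"tz":0.003,"wx":0,"wy":0,"wz":-14},
  {"tx":-0.008,"ty":-0.1,"tz":0.005,"wx":0,"wy":0,"wz":-21},
  {"tx":-0.01,"ty":-0.125,"tz":0.006,"wx":0,"wy":0,"wz":-28},
  {"tx":-0.01,"ty":-0.131,"tz":0.006,"wx":0,"wy":0,"wz":-34},
  {"tx":-0.01,"ty":-0.131,"tz":0.006,"wx":0,"wy":0,"wz":-37.4},
  {"tx":-0.01,"ty":-0.131,"tz":0.006,"wx":0,"wy":0,"wz":-37.4},
  {"tx":-0.01,"ty":-0.131,"tz":0.006,"wx":0,"wy":0,"wz":-37.4},
], jaw=0.036)

```text
clock: 12.05
eef_pos: [521.8, -268.8, 310.4]
ee_rot: [179.7, -0.0, -150.2]
force: [0.0, 0.1, -0.8]
opening: 0.401
```

```bash
python3 - <<'E'
from h import *
s=arm.get_state();c=cap('wrist','w9');goal(522.5,-269,266,210,s)
print(proj(c,[522.5,-269,269],True))
cv2.imwrite('pics/w9c.png',cv2.resize(c['image'][200:370,220:420],None,fx=4,fy=4,interpolation=cv2.INTER_CUBIC))
E
```

```text
clock 12.05 pos [ 521.8 -268.8  310.4] [ 179.7   -0.  -150.2] F [ 0.   0.1 -0.8] open 0.401 j [ -33.   22.   76.    0.   83. -153.]
-> t [-0.5 -0.8 44.4] w [ 0.3 -0.  -0.2]
[[320.35931828 279.78447614]]
```

View pics/w9c.png

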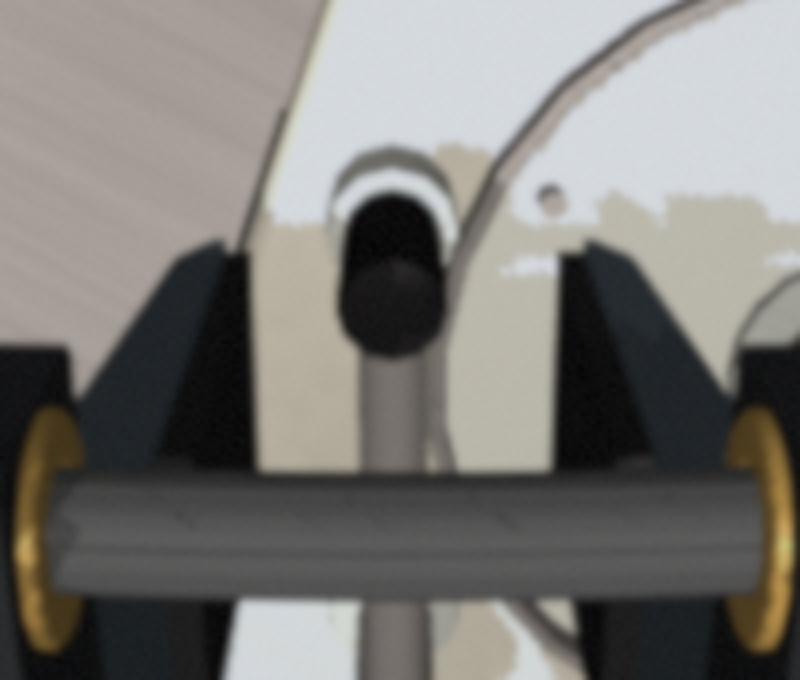

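Emit:
jog_arm([
  {"tx":0,"ty":-0.001,"tz":0.015,"wx":0,"wy":0,"wz":0},
  {"tx":0,"ty":-0.001,"tz":0.03,"wx":0,"wy":0,"wz":0},
  {"tx":0,"ty":-0.001,"tz":0.042,"wx":0,"wy":0,"wz":0},
  {"tx":0,"ty":-0.001,"tz":0.044,"wx":0,"wy":0,"wz":0},
  {"tx":0,"ty":-0.001,"tz":0.044,"wx":0,"wy":0,"wz":0},
])

```text
clock: 12.52
eef_pos: [522.0, -268.6, 266.0]
ee_rot: [179.6, -0.1, -150.2]
force: [-0.2, -0.7, 1.3]
opening: 0.394
```

```bash
python3 - <<'E'
from h import *
s=arm.get_state();p=np.array([629.5,-207.2]);P=s['eef_pos'];Rt=R.from_euler('xyz',s['ee_rot'],degrees=True)
print(s['clock'],P,s['ee_rot'],s['force'])
v=P[:2]-p;r=np.hypot(*v);a0=np.degrees(np.arctan2(v[1],v[0]));print(r,a0%360)
for da in np.arange(-6,-61,-6.):
    a=np.radians(a0+da);q=np.array([*(p+124.5*np.array([np.cos(a),np.sin(a)])),266]);print(da,(Rt.inv().apply(q-P)/1000).round(3))
E
```

```text
12.5167 [ 521.95113482 -268.57233247  266.01530618] [ 1.79587778e+02 -5.74883859e-02 -1.50194834e+02] [-0.20061369 -0.69602129  1.29445615]
123.82779007303903 209.71107002576508
-6.0 [-0.     0.013  0.   ]
-12.0 [-0.002  0.026  0.   ]
-18.0 [-0.005  0.038  0.   ]
-24.0 [-0.01   0.051  0.   ]
-30.0 [-0.016  0.062  0.   ]
-36.0 [-0.023  0.073  0.001]
-42.0 [-0.031  0.083  0.001]
-48.0 [-0.041  0.092  0.001]
-54.0 [-0.051  0.101  0.001]
-60.0 [-0.062  0.108  0.001]
```

Emit:
jog_arm([
  {"tx":0,"ty":0.013,"tz":0,"wx":0,"wy":0,"wz":6},
  {"tx":-0.002,"ty":0.026,"tz":0,"wx":0,"wy":0,"wz":12},
  {"tx":-0.005,"ty":0.038,"tz":0,"wx":0,"wy":0,"wz":18},
  {"tx":-0.01,"ty":0.051,"tz":0,"wx":0,"wy":0,"wz":24},
  {"tx":-0.016,"ty":0.062,"tz":0,"wx":0,"wy":0,"wz":30},
  {"tx":-0.023,"ty":0.073,"tz":0.001,"wx":0,"wy":0,"wz":36},
  {"tx":-0.031,"ty":0.083,"tz":0.001,"wx":0,"wy":0,"wz":42},
  {"tx":-0.041,"ty":0.092,"tz":0.001,"wx":0,"wy":0,"wz":48},
  {"tx":-0.051,"ty":0.101,"tz":0.001,"wx":0,"wy":0,"wz":54},
  {"tx":-0.051,"ty":0.101,"tz":0.001,"wx":0,"wy":0,"wz":54},
])

```text
clock: 13.35
eef_pos: [516.8, -153.9, 266.7]
ee_rot: [179.8, -0.3, 155.5]
force: [-0.3, -0.2, 0.1]
opening: 0.395
```

```bash
python3 - <<'E'
from h import *
s=arm.get_state();p=np.array([629.5,-207.2]);P=s['eef_pos'];Rt=R.from_euler('xyz',s['ee_rot'],degrees=True)
print(s['clock'],P,s['ee_rot'],s['force'])
v=P[:2]-p;r=np.hypot(*v);a0=np.degrees(np.arctan2(v[1],v[0]));print(r,a0%360)
for da in np.arange(-2,-19,-2.):
    a=np.radians(a0+da);q=np.array([*(p+124.5*np.array([np.cos(a),np.sin(a)])),266]);print(da,(Rt.inv().apply(q-P)/1000).round(4))
c=cap('wrist','w10')
cv2.imwrite('pics/w10c.png',cv2.resize(c['image'][200:370,220:420],None,fx=4,fy=4,interpolation=cv2.INTER_CUBIC))
E
```

```text
13.35 [ 516.8140407  -153.90214461  266.70234131] [179.77599808  -0.28885234 155.48171697] [-0.30994229 -0.15513207  0.08410462]
124.65467024197538 154.68693246098314
-2.0 [-0.0003  0.0043  0.0007]
-4.0 [-0.0006  0.0087  0.0007]
-6.0 [-0.001   0.013   0.0007]
-8.0 [-0.0016  0.0173  0.0008]
-10.0 [-0.0023  0.0216  0.0008]
-12.0 [-0.0032  0.0258  0.0008]
-14.0 [-0.0043  0.0301  0.0008]
-16.0 [-0.0055  0.0342  0.0008]
-18.0 [-0.0068  0.0384  0.0008]
```

View pics/w10c.png

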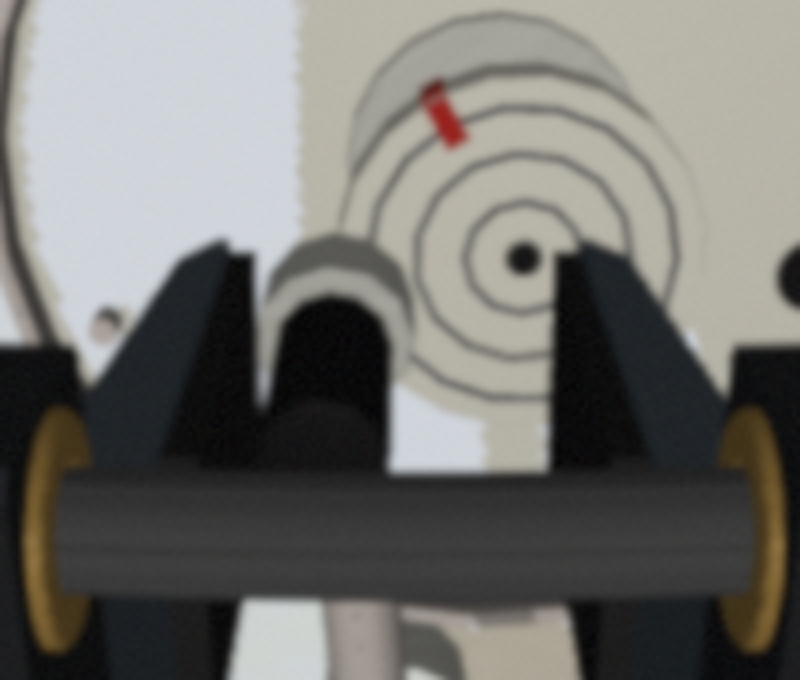

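Emit:
jog_arm([
  {"tx":-0.0003,"ty":0.0043,"tz":0.0005,"wx":0,"wy":0,"wz":2},
  {"tx":-0.0006,"ty":0.0087,"tz":0.0005,"wx":0,"wy":0,"wz":4},
  {"tx":-0.001,"ty":0.013,"tz":0.0005,"wx":0,"wy":0,"wz":6},
  {"tx":-0.0016,"ty":0.0173,"tz":0.0005,"wx":0,"wy":0,"wz":8},
  {"tx":-0.0023,"ty":0.0216,"tz":0.0005,"wx":0,"wy":0,"wz":10},
  {"tx":-0.0028,"ty":0.0238,"tz":0.0005,"wx":0,"wy":0,"wz":11},
  {"tx":-0.0028,"ty":0.0238,"tz":0.0005,"wx":0,"wy":0,"wz":11},
])

```text
clock: 13.98
eef_pos: [529.0, -134.6, 266.4]
ee_rot: [179.9, -0.3, 145.0]
force: [-0.1, 0.6, 0.2]
opening: 0.392
```

Emit:
jog_arm([
  {"tx":0,"ty":0.001,"tz":0,"wx":0,"wy":0,"wz":0},
  {"tx":0,"ty":0.002,"tz":0,"wx":0,"wy":0,"wz":0},
  {"tx":-0.0001,"ty":0.003,"tz":0,"wx":0,"wy":0,"wz":0},
  {"tx":-0.0001,"ty":0.004,"tz":0,"wx":0,"wy":0,"wz":0},
  {"tx":-0.0001,"ty":0.004,"tz":0,"wx":0,"wy":0,"wz":0},
])

```text
clock: 14.4
eef_pos: [531.4, -131.3, 266.5]
ee_rot: [179.9, -0.3, 145.1]
force: [-1.0, -0.7, -0.4]
opening: 0.393
```

Emit:
jog_arm([
  {"tx":0,"ty":0.001,"tz":0,"wx":0,"wy":0,"wz":0},
  {"tx":0,"ty":0.002,"tz":0,"wx":0,"wy":0,"wz":0},
  {"tx":0,"ty":0.002,"tz":0,"wx":0,"wy":0,"wz":0},
])

```text
clock: 14.65
eef_pos: [532.6, -129.5, 266.4]
ee_rot: [179.8, -0.3, 145.1]
force: [-1.4, 0.1, -0.3]
opening: 0.393
```

Emit:
jog_arm([
  {"tx":0,"ty":0.001,"tz":0,"wx":0,"wy":0,"wz":0},
  {"tx":0,"ty":0.0015,"tz":0,"wx":0,"wy":0,"wz":0},
  {"tx":0,"ty":0.0015,"tz":0,"wx":0,"wy":0,"wz":0},
])

```text
clock: 14.9
eef_pos: [533.1, -128.8, 266.4]
ee_rot: [179.9, -0.3, 145.1]
force: [-5.0, -5.1, 0.8]
opening: 0.392
```

```bash
python3 - <<'E'
from h import *
c=cap('wrist','w11')
cv2.imwrite('pics/w11c.png',cv2.resize(c['image'][200:370,220:420],None,fx=4,fy=4,interpolation=cv2.INTER_CUBIC))
c=cap('scene','s3')
cv2.imwrite('pics/s3c.png',cv2.resize(c['image'][180:290,170:330],None,fx=5,fy=5,interpolation=cv2.INTER_CUBIC))
E
```

```text
(no output)
```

View pics/w11c.png

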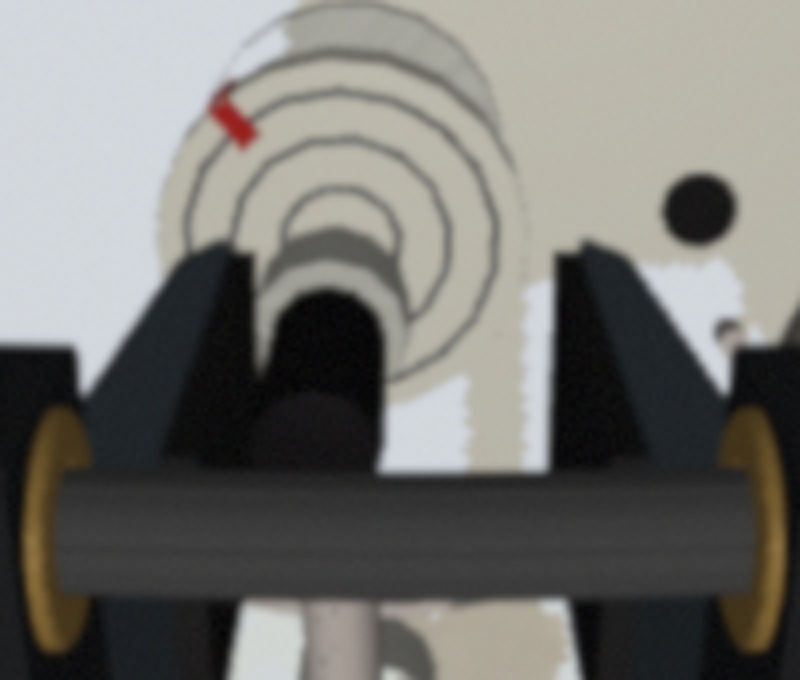

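View pics/s3c.png

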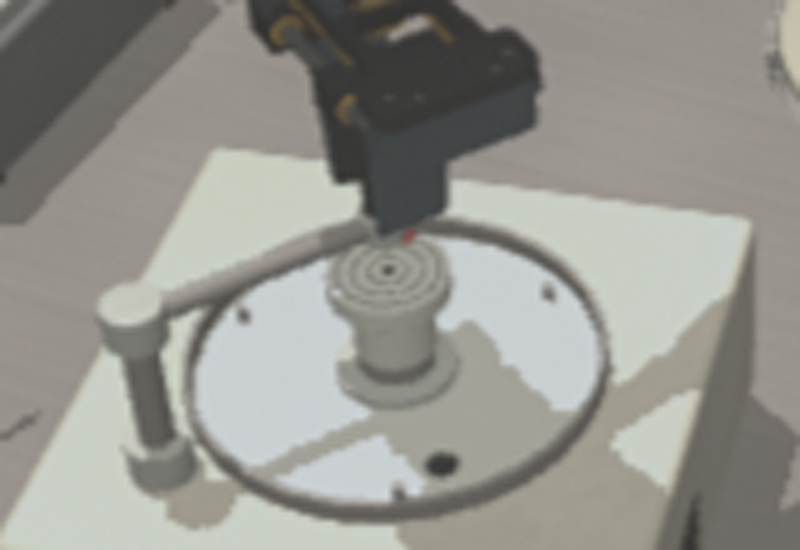

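Emit:
jog_arm([
  {"tx":0,"ty":0.0007,"tz":0,"wx":0,"wy":0,"wz":0},
  {"tx":0,"ty":0.0007,"tz":0,"wx":0,"wy":0,"wz":0},
  {"tx":0,"ty":0.0007,"tz":0,"wx":0,"wy":0,"wz":0},
  {"tx":0,"ty":0.0007,"tz":0,"wx":0,"wy":0,"wz":0},
])

```text
clock: 15.33
eef_pos: [533.2, -128.8, 266.4]
ee_rot: [-180.0, -0.3, 145.1]
force: [-4.3, -5.3, 0.9]
opening: 0.393
```

Emit:
jog_arm([
  {"tx":0,"ty":-0.004,"tz":0,"wx":0,"wy":0,"wz":0},
  {"tx":0,"ty":-0.009,"tz":0,"wx":0,"wy":0,"wz":0},
  {"tx":0,"ty":-0.009,"tz":0,"wx":0,"wy":0,"wz":0},
  {"tx":0,"ty":-0.009,"tz":-0.02,"wx":0,"wy":0,"wz":0},
  {"tx":0,"ty":-0.009,"tz":-0.05,"wx":0,"wy":0,"wz":0},
  {"tx":0,"ty":-0.009,"tz":-0.09,"wx":0,"wy":0,"wz":0},
  {"tx":0,"ty":-0.009,"tz":-0.1,"wx":0,"wy":0,"wz":0},
  {"tx":0,"ty":-0.009,"tz":-0.1,"wx":0,"wy":0,"wz":0},
  {"tx":0,"ty":-0.009,"tz":-0.1,"wx":0,"wy":0,"wz":0},
])

```text
clock: 16.08
eef_pos: [528.6, -136.5, 366.7]
ee_rot: [180.0, -0.2, 145.1]
force: [-0.4, -0.0, -1.0]
opening: 0.397
```

```bash
python3 - <<'E'
from h import *
goal(530,-137,366,145)
c=cap('wrist','w12')
c=cap('scene','s4')
cv2.imwrite('pics/s4c.png',cv2.resize(c['image'][180:290,170:330],None,fx=5,fy=5,interpolation=cv2.INTER_CUBIC))
t=cap('top','t4')
cv2.imwrite('pics/t4c.png',cv2.resize(t['image'][140:300,190:460],None,fx=2.9,fy=2.9,interpolation=cv2.INTER_CUBIC))
q=[proj(c,[527.7,-138,z])[0] for z in (194,206,233,269)];print(((np.array(q)-[170,180]+.5)*5).round())
E
```

```text
clock 16.08 pos [ 528.6 -136.5  366.7] [180.   -0.2 145.1] F [-0.4 -0.  -1. ] open 0.397 j [-21.  16.  76.   0.  88. -76.]
-> t [-1.4  0.4  0.7] w [ 0.  -0.2  0.1]
[[384. 271.]
 [382. 252.]
 [377. 208.]
 [370. 148.]]
```

View pics/w12.png

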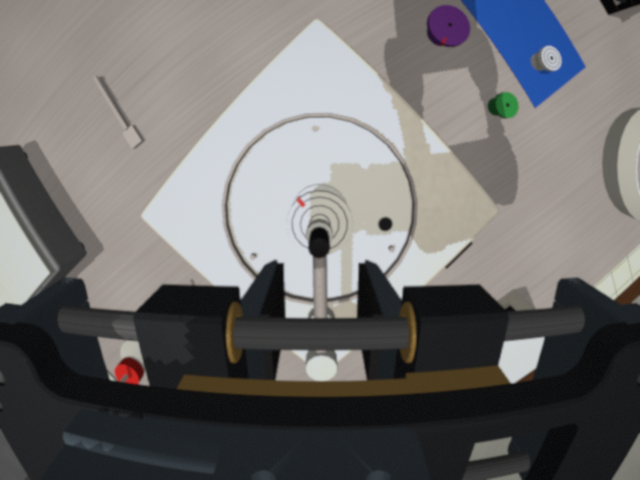

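View pics/s4c.png

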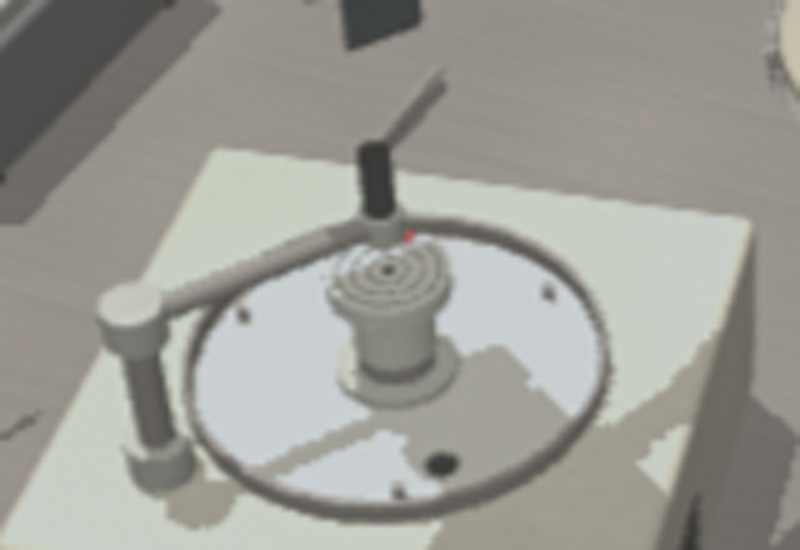

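View pics/t4c.png

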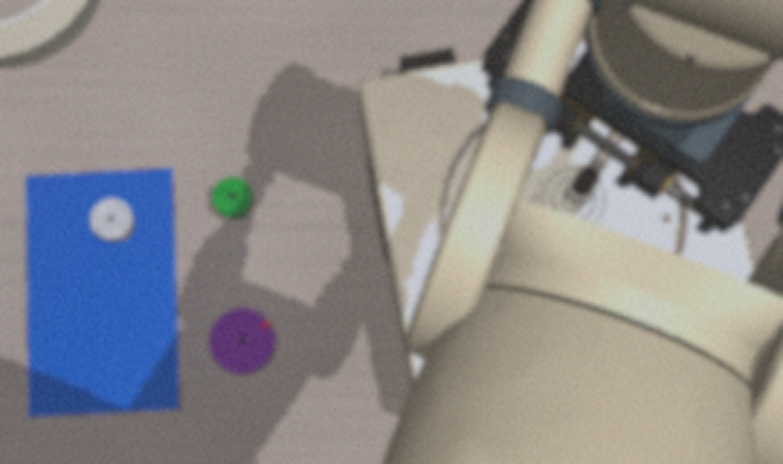

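The knob top shows at crop (373,147), against (370,148) predicted for directly above the chuck. The chuck's centre dot has the same small offset, so the nozzle is over the axis. The robot is clear and the small chuck is upright.

```bash
python3 -c "
from station import arm
print(arm.finish_job())"
```

```text
the job is handed in; nothing more can be done
None
```

The larger white chuck is home on the spindle and the dispense arm is in against its stop. I handed the job in at about 16 s of the 61 s allowed; `finish_job` reports no verdict.

**Chuck:** I gripped it by the rim and measured the key at about 184.5° in world yaw with the wrist camera. I turned the chuck to match before lowering it. It went down over the shaft and key with no noticeable force, so no search turning was needed. It bottomed on the seat at 12 N with the TCP at 189 mm, and I released it. In the scene view its top centre is within about 1 mm of the expected home position.

**Dispense arm:** I swung it in by the knob with the jaws open around it. At the stop the force rose to about 7 N and the arm moved no further. After the gripper backed off, the knob stood over the chuck's axis to within about 1 mm in the scene view.

**Other checks:**
- **Small chuck:** it stands upright on the mat, where it was.
- **Other items:** I saw nothing disturbed, but I did not measure the cassette, bottle or tweezers.
- **Robot:** at the end it was clear, with the TCP at 367 mm and no contact force.

**Disagreements:** the first estimates of the spindle position from the top and scene cameras differed from the wrist camera by up to 5 mm. I placed the chuck by the wrist camera, and a scene check before lowering agreed to 0.7 mm. One move was refused for missing keys. One viewing move went the wrong way but did no harm.

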